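Brush out the seed cups and refit the feeder's tray

TASK

Clean up the bird feeder: with the long brush from the steel holder, scrub the inside of every white seed cup on the table, going from the tallest cup to the shortest - in each, run the brush right down to the floor, up until its head is at the rim, and right down to the floor again. Stand the brush back in its holder, head down, stand the scrubbed cups upright on the cork mat to air, and slide the aluminium seed tray fully home into the bay at the foot of the feeder. Leave the other things where they are.

Things in the scene. Friction and masses are not known exactly. Their poses are not given: they have to be found in the camera images.
- brush: long cup brush, 195 mm, 90 g, standing head down in the holder. Origin: centre of the flat end of its head; z up the shaft. Rigid grey head 32 mm across, z 0 to 45; shaft 11 thick; square wooden handle 22 x 22 (sides along its x, y), z 135 to 195. Grip the handle from above at z about 160, so the fingertips clear the cups' rims when the head is on the floor
- brush_tip (a point): centre of the flat lower end of the brush head (the brush's origin)
- holder: steel brush holder, fixed, 85 mm high open round cup: bore 44 mm wide up to a height of 55 mm, then a funnel widening to 72 mm at the rim; inner floor at 6 mm. Origin: centre of its underside, z up
- cup_tall: the tallest of the white stoneware seed cups: open-topped straight round cup 125 mm high, outside diameter 64, inside 54 with vertical walls, on a round foot disc 70 across and 6 high; inner floor 6 mm above its underside; 350 g, loose on the table. Origin: centre of its underside, z up. May be absent (None)
- cup_mid: the middle-height one of the white stoneware seed cups: open-topped straight round cup 105 mm high, outside diameter 64, inside 54 with vertical walls, on a round foot disc 70 across and 6 high; inner floor 6 mm above its underside; 350 g, loose on the table. Origin: centre of its underside, z up. May be absent (None)
- cup_short: the shortest of the white stoneware seed cups: open-topped straight round cup 85 mm high, outside diameter 64, inside 54 with vertical walls, on a round foot disc 70 across and 6 high; inner floor 6 mm above its underside; 350 g, loose on the table. Origin: centre of its underside, z up. May be absent (None)
- tray: aluminium seed tray, loose on the table, 250 g: open box 110 mm long (x), 140 wide (y), 26 high. Origin: centre of the box's underside; +x end goes in first. On a low neck off the -x wall stands a grip block: centre x = -90, y = 0, 20 (x) by 24 (y), top 52 above the table; pinch it from above across y. It slides on the table all the way in
- feeder: grey plastic feeder with a clear hopper, fixed. Origin: centre of its underside. Base 180 (x) x 210 (y) x 50 mm high, front face at x = -90. Bay: open to -x, no floor (table), 144 wide about y = 0, 36 high; mouth flares from 164 at the face to 144 at x = -70; back stop x = +20: tray home has its origin at x = -35, y = 0, box flush with the face. Hopper and roof (to 220 high) lie beyond x = -40
- mat: cork draining mat fixed on the table, 290 mm (its x) by 130 (its y), 4 thick: three cups fit in a row along x, 85 mm apart. Origin: centre of its underside
- bath: bystander: blue ceramic bird bath bowl, 170 mm across, 35 high; origin under its centre
- scoop: bystander: steel refill scoop, pan 90 x 60 x 35 mm, handle 100 mm to its -x; origin under the pan
- perch_ring: bystander: flat wooden perch ring, 68 mm across, 12 high; origin under its centre
- stake_clip: bystander: green metal stake clip, 100 mm long; origin under its centre
- seed_jar: bystander: closed jar, 80 mm across, 120 high; origin under its centre
Not all that is in view belongs to the job. What is shaped like the cup_tall but blue is not meant.

How it is judged (in metres and radians):
On the way, in this order (a step that is already met when the one before it is completed fails the run):
1. the brush tip is down within 15 mm of the inner floor of the tallest cup (z of brush_tip in the frame of cup_tall below 0.021 m and horizontal distance between brush_tip and cup_tall below 0.022 m), for 0.1 s.
2. the brush is drawn up inside the tallest cup until its head reaches the rim (tip no more than 50 mm below the rim, and not yet above it) (z of brush_tip in the frame of cup_tall between 0.075 and 0.125 m and horizontal distance between brush_tip and cup_tall below 0.028 m), for 0.1 s.
3. the brush tip is down on the floor of the tallest cup again (within 15 mm) (all of step 1), for 0.1 s.
4. the brush tip is down within 15 mm of the inner floor of the middle-height cup (z of brush_tip in the frame of cup_mid below 0.021 m and horizontal distance between brush_tip and cup_mid below 0.022 m), for 0.1 s.
5. the brush is drawn up inside the middle-height cup until its head reaches the rim (tip no more than 50 mm below the rim, and not yet above it) (z of brush_tip in the frame of cup_mid between 0.055 and 0.105 m and horizontal distance between brush_tip and cup_mid below 0.028 m), for 0.1 s.
6. the brush tip is down on the floor of the middle-height cup again (within 15 mm) (all of step 4), for 0.1 s.
7. the brush tip is down within 15 mm of the inner floor of the shortest cup (z of brush_tip in the frame of cup_short below 0.021 m and horizontal distance between brush_tip and cup_short below 0.022 m), for 0.1 s.
8. the brush is drawn up inside the shortest cup until its head reaches the rim (tip no more than 50 mm below the rim, and not yet above it) (z of brush_tip in the frame of cup_short between 0.035 and 0.085 m and horizontal distance between brush_tip and cup_short below 0.028 m), for 0.1 s.
9. the brush tip is down on the floor of the shortest cup again (within 15 mm) (all of step 7), for 0.1 s.
At the end, for the whole second after the job is handed in: at rest: tray flat in the bay, within 7 mm of home along it, 8 mm sideways, 0.06 rad; brush head down in the holder (tip within 20 mm of its axis, 30 mm of its underside); every cup present upright (0.1 rad) on the mat, its axis 10 mm or more inside the edges (x of tray in the frame of feeder above -0.042 m and y of tray in the frame of feeder between -0.008 and 0.008 m and angle between the x axis of tray and the x axis of feeder, either way round below 0.06 rad and height (world z) of tray below 0.006 m and linear speed of each of tray, cup_tall, cup_mid, cup_short below 0.02 m/s and horizontal distance between brush_tip and holder below 0.02 m and z of brush_tip in the frame of holder below 0.03 m and linear speed of brush below 0.03 m/s and angle between each of cup_tall, cup_mid, cup_short's own z axis and vertical below 0.1 rad and z of each of cup_tall, cup_mid, cup_short in the frame of mat below 0.01 m and x of cup_tall in the frame of mat between -0.135 and 0.135 m and y of cup_tall in the frame of mat between -0.055 and 0.055 m and x of cup_mid in the frame of mat between -0.135 and 0.135 m and y of cup_mid in the frame of mat between -0.055 and 0.055 m and x of cup_short in the frame of mat between -0.135 and 0.135 m and y of cup_short in the frame of mat between -0.055 and 0.055 m); the robot touches nothing.
It fails at once if one of the bystanders is pushed more than 60 mm from its place (distance of any of bath, scoop, perch_ring, stake_clip, seed_jar from where it was at the start of the episode above 0.06 m).
Of cup_tall, cup_mid, cup_short only 2 to 3 are there at a start; the rules pass over those that are not, and their reading is None.
At some moment in a run one of tray, cup_tall, cup_mid, cup_short may be knocked a few centimetres aside while the robot is not near it.
It also fails if it takes over 210 s, if anything falls off the work surface, if the arm or the gripper's body presses on something with over 40 N, if the wrist force passes 120 N, or if a joint passes its speed limit or range.

ROBOT

A 6-joint arm with a two-finger parallel gripper is mounted at the origin on the work surface. World frame = base frame: x ahead of the robot, y to its left, z up, the work surface at z = 0. Lengths are in mm, angles in rad, forces in N, time in s.
With the tool pointing down it reaches from about 350 to 775 mm from the base axis. Payload 5.5 kg.
Tool frame: the origin (TCP) lies where the fingers leave the gripper's body, on its centre line; the fingertips stand 73 mm ahead of it and the grasp point (between the pads) lies 54 mm ahead of it; z points along the fingers, y is the line along which they close (so a half turn about z gives the same grasp; the last joint's range is limited). The gripper opens to 85 mm and grips with 20 to 120 N. Pads are 22 mm wide; open, the fingers measure 114 mm over their backs; the gripper's body (76 mm by 85 mm) begins 54 mm behind the grasp point. The pads swing forward as they close: fully open they stand 13 mm farther back than shut.
Start: joints at [-1.486, 0.313, 0.046, 1.304, 0, 1.431], TCP at [128.166, -560.569, 303.923] pointing down, gripper open.
Joint ranges: [-2.76, 2.76], [-0.86, 1.69], [-1.03, 1.26], [-2.2, 2.34], [-1.47, 1.5], [-3.14, 3.14]. Speed limits (rad/s): [2.57, 2.57, 3.14, 3.14, 3.14, 3.14].

INTERFACE

Orientations are given as [roll, pitch, yaw] about the fixed x, y, z axes, in that order (R = Rz(yaw) Ry(pitch) Rx(roll)).
In Python, from workcell import r gives the robot as it stands.
- The arm moves only by the shell command python3 -m creep 'ROWS'. ROWS is JSON, a list of rows, each an object with "delta_pos": the shift along the tool's x, y, z in cm, a list of three; "roll": the turn about the tool's z in rad; "grip": the closure, from 0 (fully open) to 1 (shut). In form: [{"delta_pos": [dx, dy, dz], "roll": roll, "grip": grip}, ...]. A call has exactly 8 rows; each row shifts and turns the commanded pose from where the row before left it, along the tool's axes as they then stand; what a row does not reach is not made up. A row lasts 1/12 s, in which the tool goes at most 41.7 mm and 7.16 degrees, less where a joint would pass 70% of its speed; a pose out of reach is approached as far as the arm can. A call with a gripper value outside its range is refused whole. The fingers move at their own pace and stop on an object; the grip force is fixed at half the most. Time passes only in rows, so rows that do not move let the fingers close, or fill a call up. It gives the time, the measured TCP pose, the force, the opening and the grip force at its end, in the units of the state.
- r.get_state(): the state, without advancing time (a new reading comes with each control period).
- r.snapshot(name): name is "side" or "top" or "wrist"; returns a dict with "pixels" (400x640x3 uint8, red, green, blue), "K" (3x3 intrinsics, pixels), "cam_to_world" (4x4, takes a point from camera to world coordinates). Camera axes: x right, y down, z forward; pixel columns grow to the right and rows downward; lengths in mm; the calibration is good to about 2 mm. A picture is of the moment at which its call begins. There is no depth.
- r.sign_off(): hands the job in; it is judged then, once.
The state is a dict: "clock": time; "qpos": joint angles; "qd": joint speeds; "joint_efforts": joint torques, N m; "ee_pos": TCP position; "tcp_rot": TCP orientation; "ft_force": force on the tool from outside, world axes, zero at the start; "wrist_torque": the same for the moment, N m; "opening": finger opening in mm; "gripper_force": force on a finger pad.
Only numpy, scipy, OpenCV 4.12 (cv2) and the standard library are available. Lean on these libraries where they do the work, as an engineer would, in place of code of your own. Each camera call takes 0.05 s, during which the arm holds its last target. There are 200 camera calls.

## Working session

There is one attempt and no reset: what is moved stays moved. The work goes in short steps, Python scripts to look and compute and a shell command to move; the robot and the scene stay as the last step left them, time stands still between calls to the robot, and variables do not carry over. Pictures are saved under pics/ and viewed, at most 14 in all, crops included, and the job is handed in when it is done.

```bash
ls; mkdir -p pics
python3 - <<'E'
from workcell import r
import cv2,numpy as np
print(r.get_state())
for n in ["side","top"]:
    s=r.snapshot(n); cv2.imwrite(f"pics/{n}0.png",s["pixels"][...,::-1]); print(n,s["K"],s["cam_to_world"])
E
```

```text
pics
{'clock': 0.0, 'qpos': array([-1.48557339e+00,  3.14008784e-01,  4.49516571e-02,  1.30358222e+00,
        9.52703397e-06,  1.43117852e+00]), 'qd': array([ 7.92217816e-04,  6.63536715e-04, -2.32305343e-04, -1.14067219e-05,
       -1.44315506e-03, -1.37466618e-03]), 'joint_efforts': array([-8.88169488e-04, -4.80626678e+01,  2.98531938e+01,  1.94831577e-02,
       -1.82934150e-04,  4.87270853e-06]), 'ee_pos': array([ 128.14666218, -560.14470217,  302.9927985 ]), 'tcp_rot': array([-3.13976889e+00, -2.65917878e-04,  2.24840499e-01]), 'ft_force': array([ 0.2527226 ,  0.16763278, -0.15646285]), 'wrist_torque': array([0.00103977, 0.02258582, 0.00589457]), 'gripper_force': 0.0, 'opening': 85.51323642455029}
side [[386.77787178   0.         312.75196199]
 [  0.         386.77787178 197.46480431]
 [  0.           0.           1.        ]] [[ 9.91518259e-01 -7.71623620e-02  1.04582563e-01  4.40679172e+02]
 [-1.29038245e-01 -6.80512366e-01  7.21285000e-01 -7.41990826e+02]
 [ 1.55136734e-02 -7.28662398e-01 -6.84697332e-01  7.06953431e+02]
 [ 0.00000000e+00  0.00000000e+00  0.00000000e+00  1.00000000e+00]]
top [[508.6413453    0.         318.25224407]
 [  0.         508.6413453  200.81286782]
 [  0.           0.           1.        ]] [[-3.08142194e-03 -9.90460616e-01  1.37761649e-01  3.50603999e+02]
 [-9.99835469e-01  5.88950520e-04 -1.81297384e-02 -2.08880136e+01]
 [ 1.78756570e-02 -1.37794849e-01 -9.90299470e-01  1.38070662e+03]
 [ 0.00000000e+00  0.00000000e+00  0.00000000e+00  1.00000000e+00]]
```

View pics/top0.png

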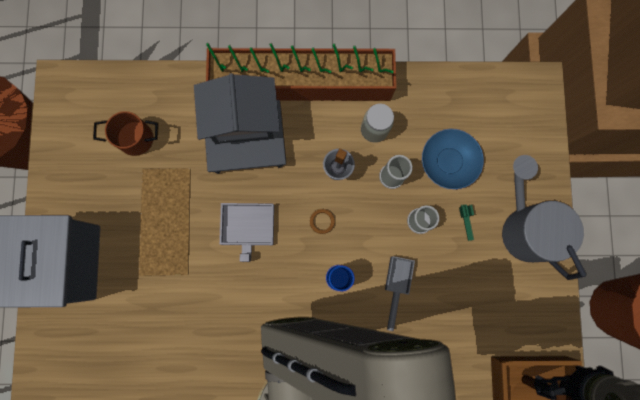

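View pics/side0.png

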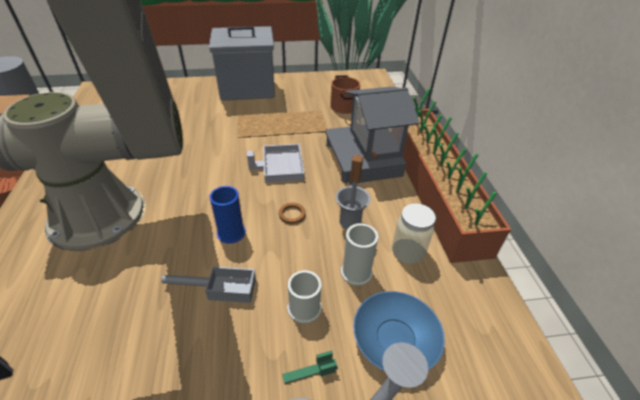

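The brush is at top (341,160), the only candidate. Candidates for the white cups:
- (397,170): white, tall.
- (423,219): white, shorter.
- (340,278): blue, so excluded.
- (378,122): jar, so excluded.

I'll check with close crops.

```bash
cat > h.py <<'E'
import numpy as np, cv2
from workcell import r
np.set_printoptions(precision=1,suppress=True)
def snap(n): return r.snapshot(n)
def px2w(s,u,v,z):
    T=s["cam_to_world"]; d=T[:3,:3]@np.linalg.inv(s["K"])@[u,v,1]; o=T[:3,3]
    return (o+d*(z-o[2])/d[2])[:2]
def w2px(s,P):
    T=s["cam_to_world"]; c=(np.atleast_2d(P)-T[:3,3])@T[:3,:3]; q=c@s["K"].T; return q[:,:2]/q[:,2:]
def crop(s,u0,v0,u1,v1,k,name):
    im=np.ascontiguousarray(s["pixels"][v0:v1,u0:u1,::-1]); cv2.imwrite("pics/"+name,cv2.resize(im,None,fx=k,fy=k,interpolation=cv2.INTER_CUBIC))
def tri(a,pa,b,pb):
    A=[];B=[]
    for s,p in((a,pa),(b,pb)):
        T=s["cam_to_world"]; d=T[:3,:3]@np.linalg.inv(s["K"])@[*p,1]; d/=np.linalg.norm(d); M=np.eye(3)-np.outer(d,d); A.append(M);B.append(M@T[:3,3])
    return np.linalg.lstsq(np.vstack(A),np.hstack(B),rcond=None)[0]
E
python3 - <<'E'
from h import *
a=snap("top");b=snap("side")
import pickle; pickle.dump((a,b),open("s0.pkl","wb"))
crop(a,135,70,455,290,2.5,"topc.png"); crop(b,230,80,480,330,2.4,"sidec.png")
E
```

```text
(no output)
```

View pics/topc.png

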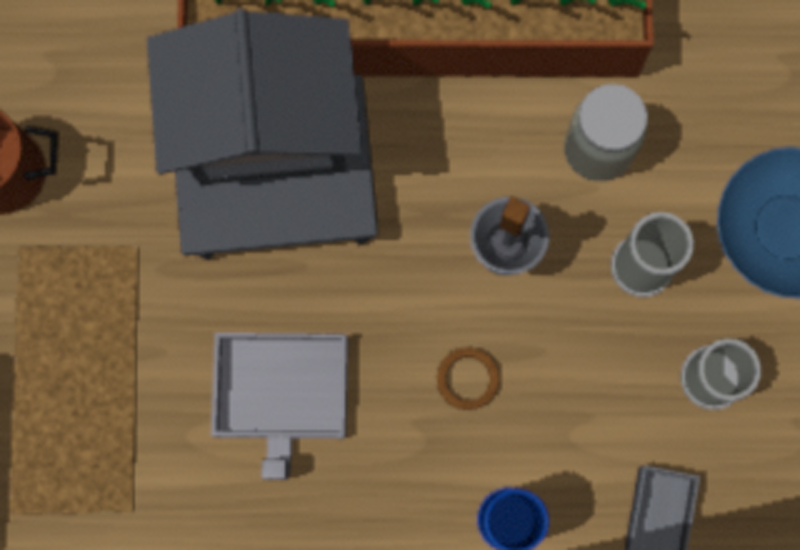

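View pics/sidec.png

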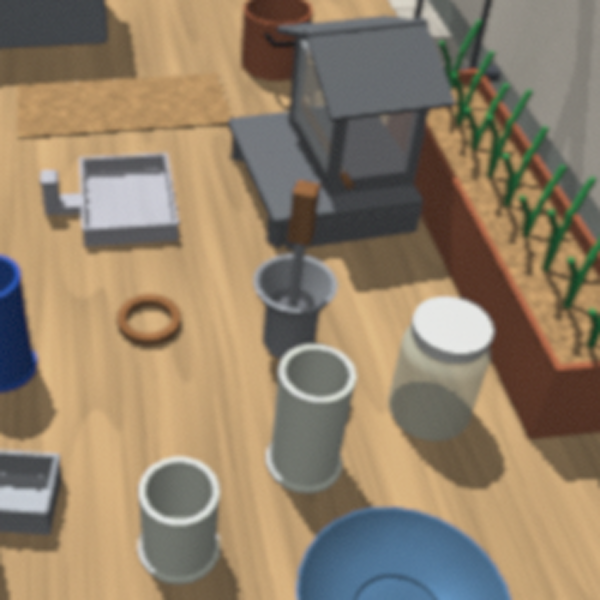

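Run:
```python
from h import *
import pickle; a,b=pickle.load(open("s0.pkl","rb"))
t=lambda x,y:(135+x/2.5,70+y/2.5)
s=lambda x,y:(230+x/2.4,80+y/2.4)
print("A",tri(a,t(661,245),b,s(316,374)))
print("B",tri(a,t(729,370),b,s(179,490)))
print("brushtop",tri(a,t(517,205),b,s(306,187)))
print("holder",tri(a,t(509,236),b,s(295,285)), px2w(a,*t(509,236),85))
for n,z,ps in(("feeder front",50,((181,253),(376,238))),("tray",26,((216,335),(347,335),(347,437),(212,437))),("grip",52,((276,468),)),("mat",4,((20,246),(138,246),(133,512),(12,512))),("ring",12,((469,378),)),("blue",125,((513,520),)),("jar",120,((612,118),)),("scoop",35,((640,467),(699,475)))):
  print(n,[px2w(a,*t(*p),z) for p in ps])
```

```text
A [ 610.8 -249.4  123.3]
B [ 487.7 -323.    84.8]
brushtop [630.2 -98.6 202.6]
holder [628.5 -98.2  81.3] [626.4 -97.8]
feeder front [array([615.2, 248.6]), array([631.6,  42. ])]
tray [array([530.6, 213.7]), array([530.5,  73.6]), array([421.3,  72.6]), array([421.6, 215.5])]
grip [array([388., 144.])]
mat [array([632.1, 434. ]), array([632.2, 305.2]), array([343.1, 301.4]), array([343.5, 429.7])]
ring [array([485.4, -57.5])]
blue [array([334.9, -96.9])]
jar [array([ 742.6, -202.7])]
scoop [array([ 388.6, -237. ]), array([ 380. , -299.2])]
```

The top crop shows a tall white cup (661,245), triangulated rim height 123, and a short white cup (729,370), rim height 85, so cup_mid seems absent. The brush stands in the holder at (509,236), the feeder is yawed about 0.08, and the tray grip is at (274,468). I'll turn the tool to yaw π/2 and go above the brush.

```bash
python3 -m creep '[{"delta_pos":[0,0,-0.8],"roll":-0.12,"grip":0},{"delta_pos":[0,0,-0.8],"roll":-0.12,"grip":0},{"delta_pos":[0,0,-0.8],"roll":-0.12,"grip":0},{"delta_pos":[0,0,-0.8],"roll":-0.12,"grip":0},{"delta_pos":[0,0,-0.8],"roll":-0.12,"grip":0},{"delta_pos":[0,0,-0.8],"roll":-0.12,"grip":0},{"delta_pos":[0,0,0],"roll":-0.12,"grip":0},{"delta_pos":[0,0,0],"roll":-0.12,"grip":0}]'
python3 -m creep '[{"delta_pos":[0,0,0],"roll":-0.0965,"grip":0},{"delta_pos":[0,0,0],"roll":-0.0965,"grip":0},{"delta_pos":[0,0,0],"roll":-0.0965,"grip":0},{"delta_pos":[0,0,0],"roll":-0.0965,"grip":0},{"delta_pos":[2,2,0],"roll":0,"grip":0},{"delta_pos":[2,2.5,0],"roll":0,"grip":0},{"delta_pos":[2,2.5,0],"roll":0,"grip":0},{"delta_pos":[2,2.5,0],"roll":0,"grip":0}]'
```

```text
clock: 0.87
ee_pos: [128.2, -560.7, 352.4]
tcp_rot: [3.141, 0.001, 1.191]
ft_force: [-0.3, 0.2, -0.0]
opening: 85.3
gripper_force: 0.0
clock: 1.53
ee_pos: [223.7, -479.7, 351.6]
tcp_rot: [-3.142, -0.0, 1.57]
ft_force: [-0.2, -0.2, 0.1]
opening: 85.6
gripper_force: 0.0
```

```bash
python3 -m creep '[{"delta_pos":[2.4,2.5,0],"roll":0,"grip":0},{"delta_pos":[2.4,2.5,0],"roll":0,"grip":0},{"delta_pos":[2.4,2.5,0],"roll":0,"grip":0},{"delta_pos":[2.4,2.5,0],"roll":0,"grip":0},{"delta_pos":[2.4,2.5,0],"roll":0,"grip":0},{"delta_pos":[2.4,2.5,0],"roll":0,"grip":0},{"delta_pos":[2.4,2.5,0],"roll":0,"grip":0},{"delta_pos":[2.4,2.5,0],"roll":0,"grip":0}]' >/dev/null
python3 -m creep '[{"delta_pos":[2.4,2.5,0],"roll":0,"grip":0},{"delta_pos":[2.4,2.5,0],"roll":0,"grip":0},{"delta_pos":[2.4,2.5,0],"roll":0,"grip":0},{"delta_pos":[2.4,2.5,0],"roll":0,"grip":0},{"delta_pos":[2.4,2.5,0],"roll":0,"grip":0},{"delta_pos":[2.4,2.5,0],"roll":0,"grip":0},{"delta_pos":[2.4,2.5,0],"roll":0,"grip":0},{"delta_pos":[2.2,2.5,0],"roll":0,"grip":0}]'
python3 - <<'E'
from h import *
w=snap("wrist"); crop(w,0,0,640,400,1,"w1.png"); print(w["K"],w["cam_to_world"])
import pickle; pickle.dump((w,snap("top")),open("s1.pkl","wb"))
E
```

```text
clock: 2.87
ee_pos: [624.1, -96.8, 351.7]
tcp_rot: [-3.141, -0.0, 1.571]
ft_force: [1.5, -1.4, 0.4]
opening: 85.3
gripper_force: 0.0
[[334.5   0.  320.5]
 [  0.  334.5 202.6]
 [  0.    0.    1. ]] [[  1.    0.   -0.  624.4]
 [ -0.   -0.9  -0.3 -13.6]
 [ -0.    0.3  -0.9 422.2]
 [  0.    0.    0.    1. ]]
```

View pics/w1.png

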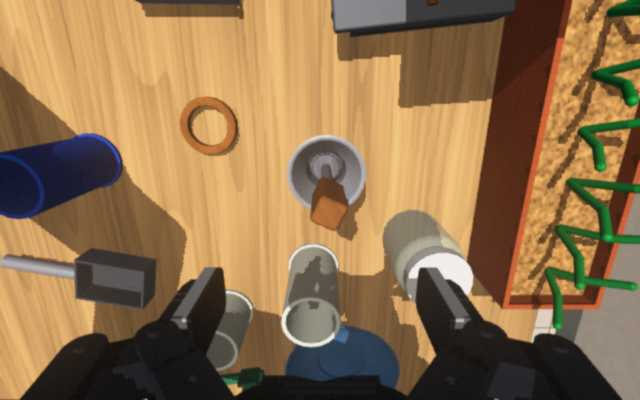

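Run:
```python
from h import *
import pickle; w,t=pickle.load(open("s1.pkl","rb"))
crop(w,270,130,390,250,5,"w1c.png")
m=w["pixels"].astype(int);
```

```text
(no output)
```

View pics/w1c.png

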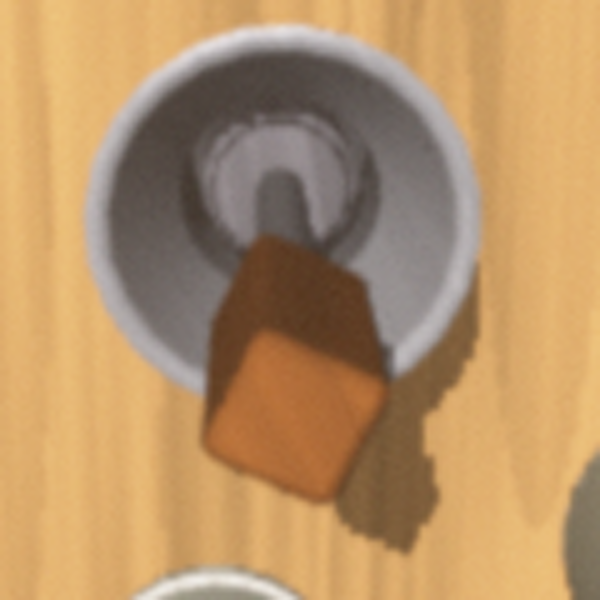

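Run:
```python
from h import *
import pickle; w,t=pickle.load(open("s1.pkl","rb"))
f=lambda x,y,z:px2w(w,270+x/5,130+y/5,z)
P=np.array([f(*p,201) for p in((263,328),(388,380),(328,503),(205,440))])
print(P,P.mean(0)); 
for i in range(4):
  d=P[(i+1)%4]-P[i]; print(np.hypot(*d),np.degrees(np.arctan2(d[1],d[0]))%90)
print("holder",f(283,222,85),"head",f(278,190,51))
```

```text
[[ 625.6  -82.8]
 [ 643.1  -90.5]
 [ 634.9 -109.2]
 [ 617.4  -99.5]] [630.2 -95.5]
19.10290663715109 66.47619749074342
20.391128319302425 66.48725265800368
20.06601781343737 61.12852384593975
18.54150264251219 63.781101060364385
holder [630.3 -96.2] head [629.7 -97.1]
```

The close crop confirms the handle's sides are turned about 25° from the world axes, with its top centre at (630,-96). I'll rotate, descend and grip.

```bash
python3 -m creep '[{"delta_pos":[0.1,0.6,0],"roll":0,"grip":0},{"delta_pos":[0,0,0],"roll":0.111,"grip":0},{"delta_pos":[0,0,0],"roll":0.111,"grip":0},{"delta_pos":[0,0,0],"roll":0.111,"grip":0},{"delta_pos":[0,0,3.5],"roll":0.112,"grip":0},{"delta_pos":[0,0,3.5],"roll":0,"grip":0},{"delta_pos":[0,0,3.5],"roll":0,"grip":0},{"delta_pos":[0,0,2.6],"roll":0,"grip":0}]'
python3 -m creep '[{"delta_pos":[0,0,0],"roll":0,"grip":0},{"delta_pos":[0,0,0],"roll":0,"grip":1},{"delta_pos":[0,0,0],"roll":0,"grip":1},{"delta_pos":[0,0,0],"roll":0,"grip":1},{"delta_pos":[0,0,0],"roll":0,"grip":1},{"delta_pos":[0,0,0],"roll":0,"grip":1},{"delta_pos":[0,0,0],"roll":0,"grip":1},{"delta_pos":[0,0,0],"roll":0,"grip":1}]'
```

```text
clock: 3.63
ee_pos: [627.6, -98.6, 218.3]
tcp_rot: [-3.139, 0.001, 1.124]
ft_force: [0.3, -0.3, -0.5]
opening: 85.1
gripper_force: 0.0
clock: 4.3
ee_pos: [630.0, -97.7, 222.8]
tcp_rot: [3.138, -0.0, 1.126]
ft_force: [-0.3, -0.1, 6.9]
opening: 21.5
gripper_force: 59.5
```

```bash
python3 -m creep '[{"delta_pos":[0,0,-2],"roll":0,"grip":1},{"delta_pos":[0,0,-3],"roll":0,"grip":1},{"delta_pos":[0,0,-3],"roll":0,"grip":1},{"delta_pos":[0,0,-3],"roll":-0.111,"grip":1},{"delta_pos":[0,0,-3],"roll":-0.111,"grip":1},{"delta_pos":[0,0,-1.5],"roll":-0.111,"grip":1},{"delta_pos":[0,0,0],"roll":-0.112,"grip":1},{"delta_pos":[0,0,0],"roll":0,"grip":1}]'
python3 - <<'E'
from h import *
w=snap("wrist"); t=snap("top"); s=snap("side"); import pickle; pickle.dump((w,t,s),open("s2.pkl","wb"))
im=np.vstack([w["pixels"][:,100:560], ])
A=cv2.resize(t["pixels"][130:240,330:490],None,fx=2.5,fy=2.5); B=cv2.resize(s["pixels"][140:330,240:440],None,fx=2,fy=2)
a=w["pixels"][:400,150:550]; b=np.zeros((400,400,3),np.uint8); b[:275,:400]=A
c=np.hstack([a,B]); cv2.imwrite("pics/m2.png",c[...,::-1] if c.shape[0] else c) if a.shape[0]==B.shape[0] else cv2.imwrite("pics/m2.png",np.hstack([a,cv2.resize(B,(400,400))])[...,::-1])
E
```

```text
clock: 4.97
ee_pos: [629.6, -97.6, 377.6]
tcp_rot: [3.139, 0.001, 1.574]
ft_force: [-0.1, -0.9, -1.3]
opening: 21.1
gripper_force: 58.9Traceback (most recent call last):
  File "<stdin>", line 6, in <module>
    return _nx.concatenate(arrs, 1, dtype=dtype, casting=casting)
           ~~~~~~~~~~~~~~~^^^^^^^^^^^^^^^^^^^^^^^^^^^^^^^^^^^^^^^
ValueError: all the input array dimensions except for the concatenation axis must match exactly, but along dimension 0, the array at index 0 has size 400 and the array at index 1 has size 380
```

```bash
python3 -m creep '[{"delta_pos":[-2,-0.3,0],"roll":0,"grip":1},{"delta_pos":[-3,-0.4,0],"roll":0,"grip":1},{"delta_pos":[-3,-0.4,0],"roll":0,"grip":1},{"delta_pos":[-3,-0.4,0],"roll":0,"grip":1},{"delta_pos":[-2.5,-0.4,0],"roll":0,"grip":1},{"delta_pos":[-1.7,0,0],"roll":0,"grip":1},{"delta_pos":[0,0,0],"roll":0,"grip":1},{"delta_pos":[0,0,0],"roll":0,"grip":1}]'
python3 - <<'E'
from h import *
w=snap("wrist"); t=snap("top"); s=snap("side"); import pickle; pickle.dump((w,t,s),open("s2.pkl","wb"))
A=cv2.resize(s["pixels"][140:340,240:440],(400,400)); B=w["pixels"][:,120:520]
cv2.imwrite("pics/m2.png",np.hstack([B,A])[...,::-1])
E
```

```text
clock: 5.78
ee_pos: [610.0, -250.2, 374.7]
tcp_rot: [-3.14, -0.001, 1.568]
ft_force: [0.1, -0.0, -1.2]
opening: 21.4
gripper_force: 58.8
```

View pics/m2.png

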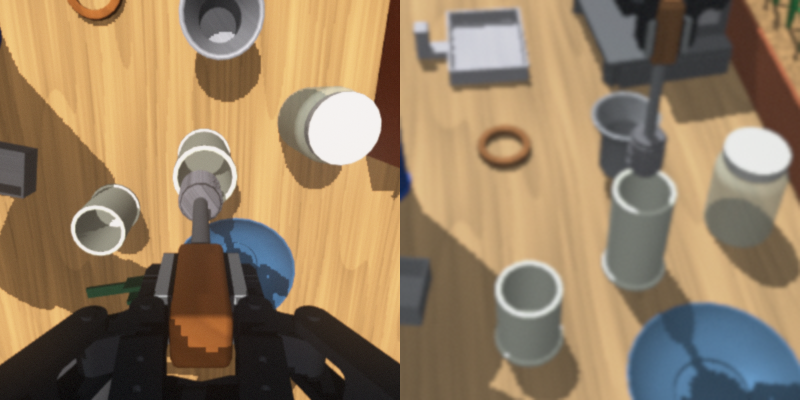

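Run:
```python
from h import *
import pickle; w,t,s=pickle.load(open("s2.pkl","rb"))
print("cup",px2w(w,325,175,125),"short",px2w(w,120+101,223,85))
print("pred rim px",w2px(w,[610.8,-249.4,125]),"tip px if centred",w2px(w,[610,-250,158]),w2px(s,[610,-250,158]), "side rim",w2px(s,[610.8,-249.4,125]))
print("tri",tri(w,(325,175),s,(240+243/2,140+191/2)))
print("tri tip(mid of lower face)",tri(w,(318.5,194),s,(240+244/2,140+172/2)))
```

```text
cup [ 614.  -245.8] short [ 493.7 -312.4]
pred rim px [[321.7 178.6]] tip px if centred [[320.9 188.5]] [[362.3 224.4]] side rim [[360.9 235.4]]
tri [ 613.5 -246.6  121.1]
tri tip(mid of lower face) [ 608.  -254.9  159. ]
```

```bash
python3 -m creep '[{"delta_pos":[0.3,0.35,0],"roll":0,"grip":1},{"delta_pos":[0,0,1.5],"roll":0,"grip":1},{"delta_pos":[0,0,1.5],"roll":0,"grip":1},{"delta_pos":[0,0,1],"roll":0,"grip":1},{"delta_pos":[0,0,1],"roll":0,"grip":1},{"delta_pos":[0,0,1],"roll":0,"grip":1},{"delta_pos":[0,0,0],"roll":0,"grip":1},{"delta_pos":[0,0,0],"roll":0,"grip":1}]'
python3 - <<'E'
from h import *
w=snap("wrist"); s=snap("side"); import pickle; pickle.dump((w,s),open("s3.pkl","wb"))
A=cv2.resize(s["pixels"][180:280,310:410],(400,400)); B=cv2.resize(w["pixels"][100:250,245:395],(400,400))
cv2.imwrite("pics/m3.png",np.hstack([B,A])[...,::-1])
E
```

```text
clock: 6.6
ee_pos: [613.6, -246.0, 315.5]
tcp_rot: [-3.141, -0.0, 1.571]
ft_force: [-0.2, -0.9, -0.1]
opening: 21.3
gripper_force: 58.8
```

View pics/m3.png

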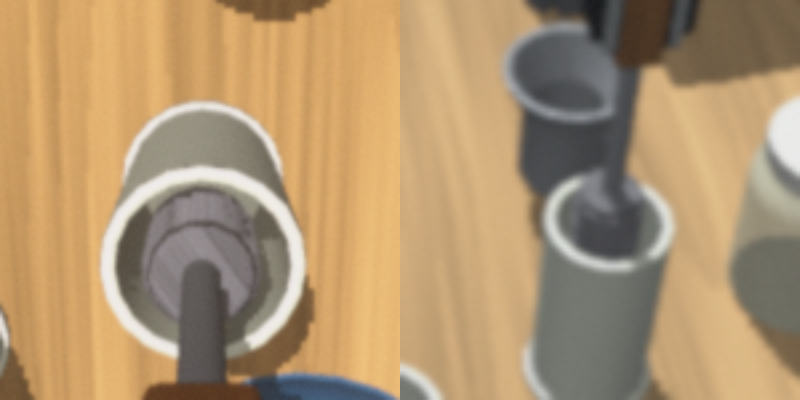

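Head is inside the rim and centred (wrist view and side view agree). Scrub now.

```bash
python3 -m creep '[{"delta_pos":[0,0,1.7],"roll":0,"grip":1},{"delta_pos":[0,0,2],"roll":0,"grip":1},{"delta_pos":[0,0,2],"roll":0,"grip":1},{"delta_pos":[0,0,2],"roll":0,"grip":1},{"delta_pos":[0,0,1],"roll":0,"grip":1},{"delta_pos":[0,0,0],"roll":0,"grip":1},{"delta_pos":[0,0,0],"roll":0,"grip":1},{"delta_pos":[0,0,0],"roll":0,"grip":1}]'
```

```text
clock: 7.37
ee_pos: [614.4, -247.0, 230.6]
tcp_rot: [3.139, 0.001, 1.571]
ft_force: [0.0, 0.3, -0.3]
opening: 21.7
gripper_force: 58.8
```

```bash
python3 -m creep '[{"delta_pos":[0,0,0.4],"roll":0,"grip":1},{"delta_pos":[0,0,0],"roll":0,"grip":1},{"delta_pos":[0,0,0],"roll":0,"grip":1},{"delta_pos":[0,0,0],"roll":0,"grip":1},{"delta_pos":[0,0,-2],"roll":0,"grip":1},{"delta_pos":[0,0,-2.5],"roll":0,"grip":1},{"delta_pos":[0,0,-2.5],"roll":0,"grip":1},{"delta_pos":[0,0,-2],"roll":0,"grip":1}]'
python3 -m creep '[{"delta_pos":[0,0,0],"roll":0,"grip":1},{"delta_pos":[0,0,0],"roll":0,"grip":1},{"delta_pos":[0,0,0],"roll":0,"grip":1},{"delta_pos":[0,0,2],"roll":0,"grip":1},{"delta_pos":[0,0,2],"roll":0,"grip":1},{"delta_pos":[0,0,2],"roll":0,"grip":1},{"delta_pos":[0,0,2],"roll":0,"grip":1},{"delta_pos":[0,0,1],"roll":0,"grip":1}]'
python3 -m creep '[{"delta_pos":[0,0,0],"roll":0,"grip":1},{"delta_pos":[0,0,0],"roll":0,"grip":1},{"delta_pos":[0,0,0],"roll":0,"grip":1},{"delta_pos":[0,0,0],"roll":0,"grip":1},{"delta_pos":[0,0,-2],"roll":0,"grip":1},{"delta_pos":[0,0,-2.5],"roll":0,"grip":1},{"delta_pos":[0,0,-3],"roll":0,"grip":1},{"delta_pos":[0,0,-3],"roll":0,"grip":1}]'
```

```text
clock: 8.03
ee_pos: [613.8, -246.6, 317.0]
tcp_rot: [3.14, 0.001, 1.571]
ft_force: [0.5, -0.7, -0.7]
opening: 21.3
gripper_force: 58.9
clock: 8.7
ee_pos: [612.3, -245.9, 222.2]
tcp_rot: [-3.138, -0.002, 1.571]
ft_force: [-7.2, 2.7, 54.4]
opening: 21.6
gripper_force: 65.8
clock: 9.37
ee_pos: [613.3, -246.3, 330.3]
tcp_rot: [-3.14, -0.001, 1.571]
ft_force: [0.9, 1.3, -0.5]
opening: 21.0
gripper_force: 59.2
```

```bash
python3 -m creep '[{"delta_pos":[0,0,-2.5],"roll":0,"grip":1},{"delta_pos":[0,0,-2],"roll":0,"grip":1},{"delta_pos":[-1.4,-2.3,0],"roll":0,"grip":1},{"delta_pos":[-1.5,-2.5,0],"roll":0,"grip":1},{"delta_pos":[-1.5,-2.5,0],"roll":0,"grip":1},{"delta_pos":[-1.5,-2.5,0],"roll":0,"grip":1},{"delta_pos":[-1.5,-2.5,0],"roll":0,"grip":1},{"delta_pos":[0,0,0],"roll":0,"grip":1}]'
python3 -m creep '[{"delta_pos":[0,0,1.5],"roll":0,"grip":1},{"delta_pos":[0,0,1.5],"roll":0,"grip":1},{"delta_pos":[0,0,0.5],"roll":0,"grip":1},{"delta_pos":[0,0,0],"roll":0,"grip":1},{"delta_pos":[0,0,0],"roll":0,"grip":1},{"delta_pos":[0,0,0],"roll":0,"grip":1},{"delta_pos":[0,0,0],"roll":0,"grip":1},{"delta_pos":[0,0,0],"roll":0,"grip":1}]'
python3 - <<'E'
from h import *
w=snap("wrist"); s=snap("side"); t=snap("top"); import pickle; pickle.dump((w,s,t),open("s4.pkl","wb"))
A=cv2.resize(s["pixels"][210:330,240:360],(400,400)); B=cv2.resize(w["pixels"][80:280,220:420],(400,400)); C=t["pixels"][60:310,130:530]
D=cv2.resize(s["pixels"][40:290,120:520],(400,250)); cv2.imwrite("pics/m4.png",np.vstack([np.hstack([B,A]),np.hstack([C,D])[:200]])[...,::-1])
E
```

```text
clock: 10.03
ee_pos: [487.1, -322.7, 375.3]
tcp_rot: [-3.14, 0.001, 1.567]
ft_force: [-0.2, 0.6, -1.5]
opening: 21.6
gripper_force: 59.7
clock: 10.7
ee_pos: [491.1, -320.6, 340.7]
tcp_rot: [3.141, 0.001, 1.571]
ft_force: [-0.0, 0.6, -1.0]
opening: 21.1
gripper_force: 59.5
```

View pics/m4.png

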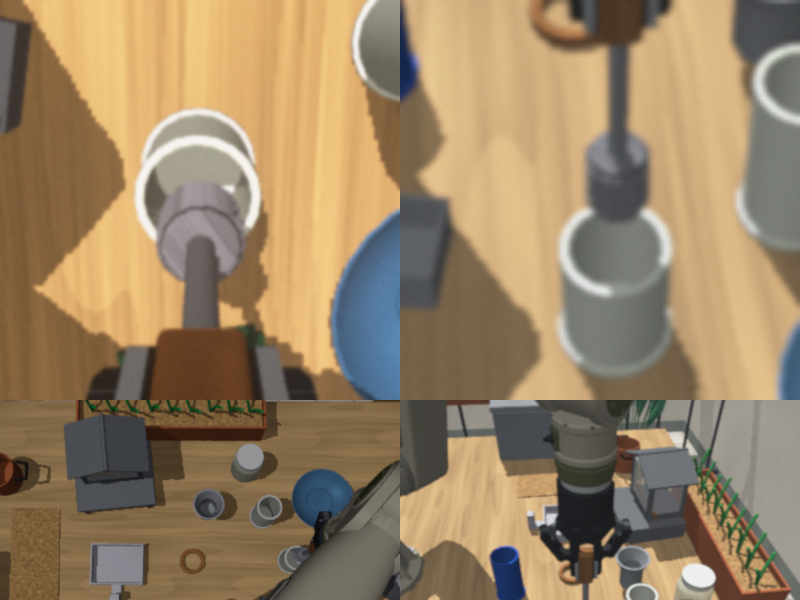

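Run:
```python
from h import *
import pickle; w,s,t=pickle.load(open("s4.pkl","rb"))
print(px2w(w,319,176.5,85), tri(w,(319,176.5),s,(240+615/400*120,210+251*.3)))
print(w2px(w,[491,-320,124]), "seen tip ~",220+100,80+112)
```

```text
[ 489.8 -319.7] [ 585.2 -354.   152.6]
[[320.2 187.5]] seen tip ~ 320 192
```

```bash
python3 -m creep '[{"delta_pos":[0.1,-0.1,2],"roll":0,"grip":1},{"delta_pos":[0,0,2],"roll":0,"grip":1},{"delta_pos":[0,0,2],"roll":0,"grip":1},{"delta_pos":[0,0,2],"roll":0,"grip":1},{"delta_pos":[0,0,1.5],"roll":0,"grip":1},{"delta_pos":[0,0,1],"roll":0,"grip":1},{"delta_pos":[0,0,0.5],"roll":0,"grip":1},{"delta_pos":[0,0,0],"roll":0,"grip":1}]'
python3 -m creep '[{"delta_pos":[0,0,0.4],"roll":0,"grip":1},{"delta_pos":[0,0,0],"roll":0,"grip":1},{"delta_pos":[0,0,0],"roll":0,"grip":1},{"delta_pos":[0,0,0],"roll":0,"grip":1},{"delta_pos":[0,0,-1.5],"roll":0,"grip":1},{"delta_pos":[0,0,-2],"roll":0,"grip":1},{"delta_pos":[0,0,-1.5],"roll":0,"grip":1},{"delta_pos":[0,0,0],"roll":0,"grip":1}]'
python3 -m creep '[{"delta_pos":[0,0,0],"roll":0,"grip":1},{"delta_pos":[0,0,0],"roll":0,"grip":1},{"delta_pos":[0,0,0],"roll":0,"grip":1},{"delta_pos":[0,0,1.5],"roll":0,"grip":1},{"delta_pos":[0,0,1.5],"roll":0,"grip":1},{"delta_pos":[0,0,1],"roll":0,"grip":1},{"delta_pos":[0,0,0.7],"roll":0,"grip":1},{"delta_pos":[0,0,0.3],"roll":0,"grip":1}]'
python3 -m creep '[{"delta_pos":[0,0,0],"roll":0,"grip":1},{"delta_pos":[0,0,0],"roll":0,"grip":1},{"delta_pos":[0,0,0],"roll":0,"grip":1},{"delta_pos":[0,0,0],"roll":0,"grip":1},{"delta_pos":[0,0,0],"roll":0,"grip":1},{"delta_pos":[0,0,0],"roll":0,"grip":1},{"delta_pos":[0,0,0],"roll":0,"grip":1},{"delta_pos":[0,0,0],"roll":0,"grip":1}]'
```

```text
clock: 11.52
ee_pos: [489.4, -319.3, 229.0]
tcp_rot: [-3.14, -0.001, 1.571]
ft_force: [-0.9, -0.0, -1.1]
opening: 21.7
gripper_force: 59.7
clock: 12.18
ee_pos: [490.9, -320.6, 279.9]
tcp_rot: [3.137, 0.004, 1.571]
ft_force: [0.3, -0.4, -0.4]
opening: 21.4
gripper_force: 59.8
clock: 12.85
ee_pos: [489.0, -319.0, 224.0]
tcp_rot: [-3.139, -0.002, 1.571]
ft_force: [0.2, -0.3, -0.8]
opening: 21.1
gripper_force: 59.8
clock: 13.52
ee_pos: [489.7, -319.6, 226.1]
tcp_rot: [3.141, 0.0, 1.571]
ft_force: [0.2, 0.3, -0.2]
opening: 21.4
gripper_force: 59.8
```

```bash
python3 -m creep '[{"delta_pos":[0,0,0.3],"roll":0,"grip":1},{"delta_pos":[0,0,0.2],"roll":0,"grip":1},{"delta_pos":[0,0,0],"roll":0,"grip":1},{"delta_pos":[0,0,0],"roll":0,"grip":1},{"delta_pos":[0,0,0],"roll":0,"grip":1},{"delta_pos":[0,0,0],"roll":0,"grip":1},{"delta_pos":[0,0,0],"roll":0,"grip":1},{"delta_pos":[0,0,0],"roll":0,"grip":1}]'
python3 -m creep '[{"delta_pos":[0,0,-2],"roll":0,"grip":1},{"delta_pos":[0,0,-3],"roll":0,"grip":1},{"delta_pos":[0,0,-3],"roll":0,"grip":1},{"delta_pos":[0,0,-3],"roll":0,"grip":1},{"delta_pos":[0,0,-3],"roll":0,"grip":1},{"delta_pos":[0,0,-1.5],"roll":0,"grip":1},{"delta_pos":[0,0,0],"roll":0,"grip":1},{"delta_pos":[0,0,0],"roll":0,"grip":1}]'
python3 -m creep '[{"delta_pos":[2.3,1.4,0],"roll":0,"grip":1},{"delta_pos":[3,1.9,0],"roll":0,"grip":1},{"delta_pos":[3,1.9,0],"roll":0,"grip":1},{"delta_pos":[3,1.9,0],"roll":0,"grip":1},{"delta_pos":[3,1.9,0],"roll":0,"grip":1},{"delta_pos":[3,1.9,0],"roll":0,"grip":1},{"delta_pos":[3,1.9,0],"roll":0,"grip":1},{"delta_pos":[2,1.2,0],"roll":0,"grip":1}]'
python3 -m creep '[{"delta_pos":[0,0,0],"roll":0,"grip":1},{"delta_pos":[0,0,1.5],"roll":0,"grip":1},{"delta_pos":[0,0,2],"roll":0,"grip":1},{"delta_pos":[0,0,2],"roll":0,"grip":1},{"delta_pos":[0,0,1],"roll":0,"grip":1},{"delta_pos":[0,0,0],"roll":0,"grip":1},{"delta_pos":[0,0,0],"roll":0,"grip":1},{"delta_pos":[0,0,0],"roll":0,"grip":1}]'
python3 - <<'E'
from h import *
w=snap("wrist"); s=snap("side"); t=snap("top"); import pickle; pickle.dump((w,s,t),open("s5.pkl","wb"))
A=cv2.resize(s["pixels"][140:260,300:420],(400,400)); B=cv2.resize(w["pixels"][80:280,220:420],(400,400)); cv2.imwrite("pics/m5.png",np.hstack([B,A])[...,::-1])
E
```

```text
clock: 14.18
ee_pos: [489.8, -319.8, 222.3]
tcp_rot: [3.14, 0.001, 1.571]
ft_force: [-1.5, -0.6, 8.2]
opening: 21.5
gripper_force: 60.8
clock: 14.85
ee_pos: [490.0, -319.8, 376.2]
tcp_rot: [3.14, 0.001, 1.571]
ft_force: [0.0, 0.5, -1.8]
opening: 21.4
gripper_force: 59.7
clock: 15.52
ee_pos: [630.4, -93.5, 372.8]
tcp_rot: [-3.138, -0.002, 1.573]
ft_force: [-0.3, -0.6, -0.7]
opening: 21.2
gripper_force: 59.7
clock: 16.18
ee_pos: [629.7, -97.0, 311.6]
tcp_rot: [3.141, 0.0, 1.57]
ft_force: [0.2, -0.4, -0.7]
opening: 21.7
gripper_force: 59.5
```

View pics/m5.png

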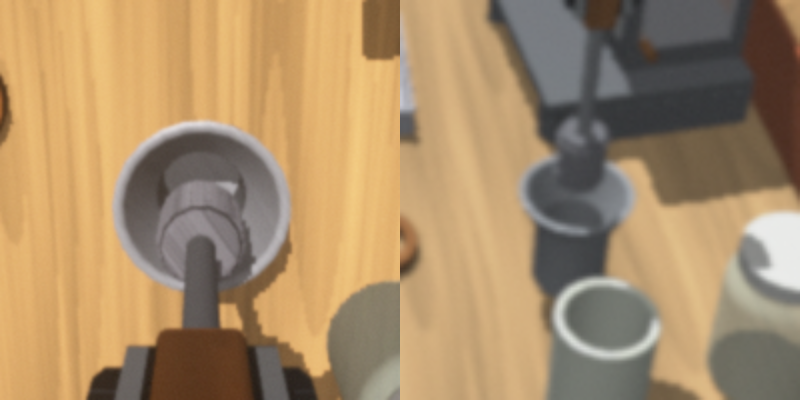

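```bash
python3 -m creep '[{"delta_pos":[0,0,2],"roll":0,"grip":1},{"delta_pos":[0,0,2],"roll":0,"grip":1},{"delta_pos":[0,0,2],"roll":0,"grip":1},{"delta_pos":[0,0,1.5],"roll":0,"grip":1},{"delta_pos":[0,0,0.7],"roll":0,"grip":1},{"delta_pos":[0,0,0.4],"roll":0,"grip":1},{"delta_pos":[0,0,0],"roll":0,"grip":1},{"delta_pos":[0,0,0],"roll":0,"grip":1}]'
```

```text
clock: 17.0
ee_pos: [630.2, -96.7, 226.0]
tcp_rot: [3.14, 0.001, 1.571]
ft_force: [1.5, 0.6, -0.8]
opening: 21.5
gripper_force: 59.6
```

```bash
python3 -m creep '[{"delta_pos":[0,0,0],"roll":0,"grip":0},{"delta_pos":[0,0,0],"roll":0,"grip":0},{"delta_pos":[0,0,0],"roll":0,"grip":0},{"delta_pos":[0,0,0],"roll":0,"grip":0},{"delta_pos":[0,0,0],"roll":0,"grip":0},{"delta_pos":[0,0,-2],"roll":0,"grip":0},{"delta_pos":[0,0,-4],"roll":0,"grip":0},{"delta_pos":[0,0,-4],"roll":0,"grip":0}]'
python3 -m creep '[{"delta_pos":[0,0,-2],"roll":0,"grip":0},{"delta_pos":[-2.5,-0.2,0],"roll":0,"grip":0},{"delta_pos":[-2.5,-0.3,0],"roll":0,"grip":0},{"delta_pos":[-2.5,-0.3,0],"roll":0,"grip":0},{"delta_pos":[-2.5,-0.3,0],"roll":0,"grip":0},{"delta_pos":[-2.5,-0.3,0],"roll":0,"grip":0},{"delta_pos":[-2.4,-0.3,0],"roll":0,"grip":0},{"delta_pos":[0,0,0],"roll":0,"grip":0}]'
cat >> h.py <<'E'
def rim(s,xy,H,rad=32,tol=35):
    """fit the white rim ring near a predicted position; returns world centre xy and mean radius in mm"""
    im=s["pixels"].astype(int); mn=im.min(2); sat=im.max(2)-mn
    m=((mn>(165 if s["K"][0,0]<600 else 150))&(sat<45)).astype(np.uint8)
    ys,xs=np.nonzero(m); P=np.array([px2w(s,x,y,H) for x,y in zip(xs,ys)])
    from scipy.optimize import least_squares
    k=np.hypot(*(P-xy).T)<rad+tol; P=P[k]
    # best start by voting, then robust fit of the ring mid-radius 29.5
    g=[(np.sum(abs(np.hypot(*(P-c).T)-29.5)<3.5),c) for dx in range(-tol,tol+1,3) for dy in range(-tol,tol+1,3) for c in [np.array(xy)+[dx,dy]]]
    n,c=max(g,key=lambda q:q[0])
    f=least_squares(lambda c:np.hypot(P[:,0]-c[0],P[:,1]-c[1])-29.5,c,loss="cauchy",f_scale=2)
    return f.x,n,len(P)
E
python3 - <<'E'
from h import *
import pickle
w,s,t=pickle.load(open("s5.pkl","rb"))
w4,s4,t4=pickle.load(open("s4.pkl","rb"));w2=pickle.load(open("s2.pkl","rb"))[0]
print("old",rim(w2,[613,-246],125),rim(w4,[490,-320],85))
w=snap("wrist");t=snap("top");s=snap("side"); pickle.dump((w,s,t),open("s6.pkl","wb"))
for n,c in(("w",w),("t",t),("s",s)): print(n,rim(c,[613,-246],125),rim(c,[490,-320],85))
print(w2px(t,[[613,-246,125],[490,-320,85]]))
E
```

```text
clock: 17.67
ee_pos: [628.6, -96.3, 324.2]
tcp_rot: [-3.137, -0.001, 1.571]
ft_force: [0.4, -1.1, -0.3]
opening: 85.5
gripper_force: 0.0
clock: 18.33
ee_pos: [611.9, -250.0, 344.4]
tcp_rot: [-3.141, 0.002, 1.566]
ft_force: [0.0, 0.5, -0.8]
opening: 85.2
gripper_force: 0.0
old (array([ 613.3, -247.6]), np.int64(652), 859) (array([ 488.9, -321.2]), np.int64(666), 951)
w (array([ 613.4, -247.6]), np.int64(1043), 1276) (array([ 488.7, -321.9]), np.int64(691), 837)Traceback (most recent call last):
  File "<stdin>", line 7, in <module>
  File "h.py", line 23, in rim
    k=np.hypot(*(P-xy).T)<rad+tol; P=P[k]
                 ~^~~
ValueError: operands could not be broadcast together with shapes (0,) (2,)
```

```bash
python3 -m creep '[{"delta_pos":[-0.1,0,3],"roll":0,"grip":0},{"delta_pos":[0,0,3.5],"roll":0,"grip":0},{"delta_pos":[0,0,3.5],"roll":0,"grip":0},{"delta_pos":[0,0,3.5],"roll":0,"grip":0},{"delta_pos":[0,0,3],"roll":0,"grip":0},{"delta_pos":[0,0,1.5],"roll":0,"grip":0},{"delta_pos":[0,0,1],"roll":0,"grip":0},{"delta_pos":[0,0,0],"roll":0,"grip":0}]'
python3 -m creep '[{"delta_pos":[0,0,0],"roll":0,"grip":0},{"delta_pos":[0,0,0],"roll":0,"grip":0},{"delta_pos":[0,0,0],"roll":0,"grip":1},{"delta_pos":[0,0,0],"roll":0,"grip":1},{"delta_pos":[0,0,0],"roll":0,"grip":1},{"delta_pos":[0,0,0],"roll":0,"grip":1},{"delta_pos":[0,0,0],"roll":0,"grip":1},{"delta_pos":[0,0,0],"roll":0,"grip":1}]'
```

```text
clock: 19.15
ee_pos: [611.8, -244.8, 152.5]
tcp_rot: [-3.138, -0.002, 1.572]
ft_force: [-0.1, 0.8, 0.1]
opening: 85.5
gripper_force: 0.0
clock: 19.82
ee_pos: [613.7, -247.2, 157.3]
tcp_rot: [3.138, 0.002, 1.571]
ft_force: [-0.5, 0.4, 5.7]
opening: 63.5
gripper_force: 66.9
```

```bash
python3 -m creep '[{"delta_pos":[0,0,-1],"roll":0,"grip":1},{"delta_pos":[0,0,-2],"roll":0,"grip":1},{"delta_pos":[0,0,-3],"roll":0,"grip":1},{"delta_pos":[0,0,-3],"roll":0,"grip":1},{"delta_pos":[0,0,-3],"roll":0,"grip":1},{"delta_pos":[0,-2,0],"roll":0,"grip":1},{"delta_pos":[0,-3,0],"roll":0,"grip":1},{"delta_pos":[0,-3,0],"roll":0,"grip":1}]'
python3 -m creep '[{"delta_pos":[1,-2,0],"roll":0,"grip":1},{"delta_pos":[2,-1.3,0],"roll":0,"grip":1},{"delta_pos":[3,0,0],"roll":0,"grip":1},{"delta_pos":[3.5,0,0],"roll":0,"grip":1},{"delta_pos":[3.5,0,0],"roll":0,"grip":1},{"delta_pos":[3.5,0,0],"roll":0,"grip":1},{"delta_pos":[3.5,0,0],"roll":0,"grip":1},{"delta_pos":[3.5,0,0],"roll":0,"grip":1}]'
python3 -m creep '[{"delta_pos":[3.5,0,0],"roll":0,"grip":1},{"delta_pos":[3.5,0,0],"roll":0,"grip":1},{"delta_pos":[3.5,0,0],"roll":0,"grip":1},{"delta_pos":[3.5,0,0],"roll":0,"grip":1},{"delta_pos":[3.5,0,0],"roll":0,"grip":1},{"delta_pos":[3.5,0,0],"roll":0,"grip":1},{"delta_pos":[3.5,0,0],"roll":0,"grip":1},{"delta_pos":[3.5,0,0],"roll":0,"grip":1}]'
```

```text
clock: 20.48
ee_pos: [532.2, -246.5, 275.6]
tcp_rot: [3.141, 0.001, 1.572]
ft_force: [-1.5, -0.4, -4.4]
opening: 63.5
gripper_force: 67.8
clock: 21.15
ee_pos: [499.0, -10.0, 275.3]
tcp_rot: [-3.141, -0.0, 1.57]
ft_force: [0.9, -0.1, -3.0]
opening: 63.7
gripper_force: 68.0
clock: 21.82
ee_pos: [499.0, 270.0, 275.2]
tcp_rot: [-3.141, 0.0, 1.571]
ft_force: [1.1, 0.1, -3.8]
opening: 63.6
gripper_force: 68.0
```

```bash
python3 -m creep '[{"delta_pos":[3,1.1,0],"roll":0,"grip":1},{"delta_pos":[3.5,1.1,0],"roll":0,"grip":1},{"delta_pos":[2.5,1.1,0],"roll":0,"grip":1},{"delta_pos":[1,0,1.5],"roll":0,"grip":1},{"delta_pos":[0,0,2.5],"roll":0,"grip":1},{"delta_pos":[0,0,2.5],"roll":0,"grip":1},{"delta_pos":[0,0,2],"roll":0,"grip":1},{"delta_pos":[0,0,1.2],"roll":0,"grip":1}]'
python3 -m creep '[{"delta_pos":[0,0,0.8],"roll":0,"grip":1},{"delta_pos":[0,0,0.6],"roll":0,"grip":1},{"delta_pos":[0,0,0.3],"roll":0,"grip":1},{"delta_pos":[0,0,0],"roll":0,"grip":1},{"delta_pos":[0,0,0],"roll":0,"grip":1},{"delta_pos":[0,0,0],"roll":0,"grip":1},{"delta_pos":[0,0,0],"roll":0,"grip":1},{"delta_pos":[0,0,0],"roll":0,"grip":1}]'
```

```text
clock: 22.48
ee_pos: [531.1, 367.8, 174.8]
tcp_rot: [-3.137, 0.002, 1.571]
ft_force: [-0.2, -0.1, -4.0]
opening: 63.9
gripper_force: 68.2
clock: 23.15
ee_pos: [533.0, 368.6, 161.4]
tcp_rot: [3.141, -0.0, 1.571]
ft_force: [-0.9, 0.4, -2.1]
opening: 64.0
gripper_force: 68.5
```

```bash
python3 -m creep '[{"delta_pos":[0,0,0.1],"roll":0,"grip":1},{"delta_pos":[0,0,0],"roll":0,"grip":0},{"delta_pos":[0,0,0],"roll":0,"grip":0},{"delta_pos":[0,0,0],"roll":0,"grip":0},{"delta_pos":[0,0,0],"roll":0,"grip":0},{"delta_pos":[0,0,0],"roll":0,"grip":0},{"delta_pos":[0,0,-1.5],"roll":0,"grip":0},{"delta_pos":[0,0,-2.5],"roll":0,"grip":0}]'
python3 -m creep '[{"delta_pos":[0,0,-3],"roll":0,"grip":0},{"delta_pos":[0,0,-3],"roll":0,"grip":0},{"delta_pos":[0,0,-3],"roll":0,"grip":0},{"delta_pos":[0,0,-3],"roll":0,"grip":0},{"delta_pos":[-3,-0.5,0],"roll":0,"grip":0},{"delta_pos":[-4,-0.5,0],"roll":0,"grip":0},{"delta_pos":[-4,-0.5,0],"roll":0,"grip":0},{"delta_pos":[-4,-0.5,0],"roll":0,"grip":0}]'
python3 - <<'E'
from h import *
import pickle
w=snap("wrist");t=snap("top");s=snap("side"); pickle.dump((w,s,t),open("s7.pkl","wb"))
cv2.imwrite("pics/m7.png",np.vstack([np.hstack([t["pixels"][60:310,130:530],s["pixels"][40:290,120:520]]),cv2.resize(w["pixels"],(480,300)) if 0 else np.hstack([cv2.resize(w["pixels"],(480,300)),np.zeros((300,320,3),np.uint8)])])[...,::-1])
E
```

```text
clock: 23.82
ee_pos: [531.0, 367.5, 196.9]
tcp_rot: [-3.136, 0.003, 1.571]
ft_force: [-0.2, -0.3, -0.8]
opening: 84.9
gripper_force: 0.0
clock: 24.48
ee_pos: [512.2, 217.3, 320.0]
tcp_rot: [3.141, 0.0, 1.572]
ft_force: [0.9, -0.8, -0.4]
opening: 85.5
gripper_force: 0.0
```

View pics/m7.png

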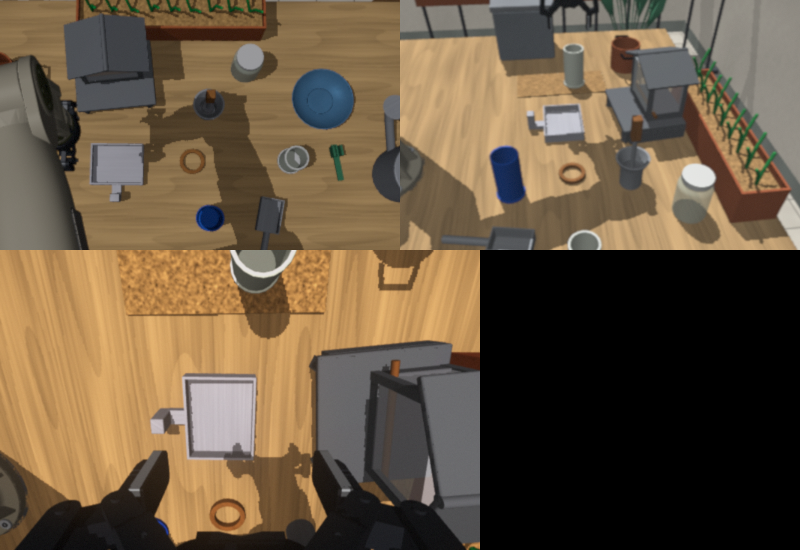

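Tall cup stands upright on the mat, mosaic (573,65) and (262,265). The brush is back in the holder. The tray grip is at mosaic (160,417). I'll measure the tray and feeder from this wrist view.

Run:
```python
from h import *
import pickle
w,s,t=pickle.load(open("s7.pkl","rb"))
f=lambda x,y,z:px2w(w,x*4/3,(y-250)*4/3,z)
print("tray",[f(*p,26) for p in((185,375),(257,374),(255,459),(187,459))])
print("grip top",f(159,415,52)); print("feeder front top",f(313,358,50),f(319,474,50)); print("mat edge",f(128,314,4),f(325,312,4)); print("cup",rim(w,[533,368],129))
crop(w,180,130,480,330,2.6,"w7c.png")
```

```text
tray [array([430.4, 220. ]), array([536.9, 221.6]), array([536.7,  78.1]), array([423.8,  78. ])]
grip top [394.5 166.7]
feeder front top [610.5 248.8] [637.1  65.6]
mat edge [348.9 305.4] [635.  308.3]
cup (array([532.7, 368.3]), np.int64(724), 797)
```

View pics/w7c.png

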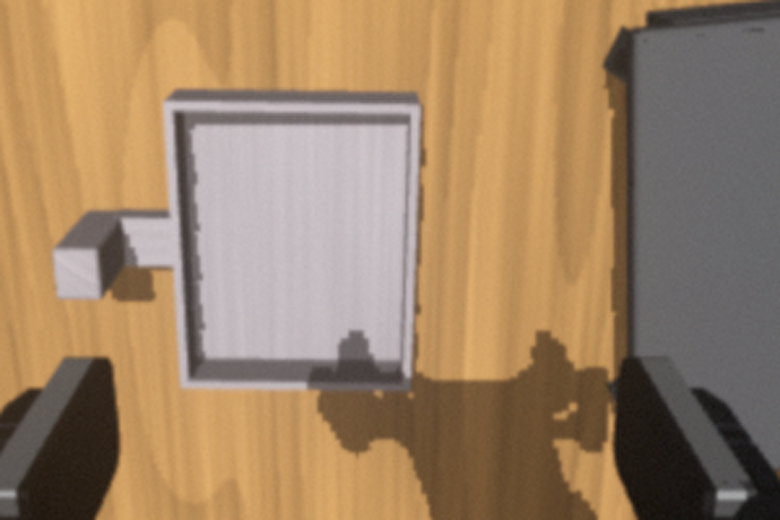

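Run:
```python
from h import *
import pickle
w,s,t=pickle.load(open("s7.pkl","rb"))
f=lambda x,y,z:px2w(w,180+x/2.6,130+y/2.6,z)
P=np.array([f(*p,26) for p in((168,103),(420,103),(409,385),(183,388))]); print("tray",P,P.mean(0))
print("yaws",[np.arctan2(*(P[i]-P[j])[::-1]) for i,j in((1,0),(2,3))],[np.arctan2(-(P[i]-P[j])[0],(P[i]-P[j])[1]) for i,j in((0,3),(1,2))])
print("grip top",f(79,273,52)); print("feeder",f(631,32,50),f(632,200,50),f(631,350,50))
```

```text
tray [[427.9 216.6]
 [535.7 216.7]
 [533.3  78.9]
 [425.1  77.2]] [480.5 147.4]
yaws [np.float64(0.0006775096740560372), np.float64(0.015946399890226944)] [np.float64(-0.020170784463949213), np.float64(-0.017489838562398045)]
grip top [390.8 148.9]
feeder [615.8 250.5] [623.  181.2] [629.4 111.2]
```

```bash
python3 -m creep '[{"delta_pos":[-3,-0.2,0],"roll":0,"grip":0},{"delta_pos":[-3.5,-0.2,0],"roll":0,"grip":0},{"delta_pos":[-3.5,-0.2,0],"roll":0,"grip":0},{"delta_pos":[-3.5,-0.2,0],"roll":0,"grip":0},{"delta_pos":[-3.5,-0.2,0],"roll":0,"grip":0},{"delta_pos":[-3.5,-0.2,0],"roll":0,"grip":0},{"delta_pos":[-3.5,-0.2,0],"roll":0,"grip":0},{"delta_pos":[-3.5,-0.2,0],"roll":0,"grip":0}]'
python3 -m creep '[{"delta_pos":[-3.5,-0.2,0],"roll":0,"grip":0},{"delta_pos":[-3.5,-0.2,0],"roll":0,"grip":0},{"delta_pos":[-3.5,-0.2,0],"roll":0,"grip":0},{"delta_pos":[-3.5,-0.1,0],"roll":0,"grip":0},{"delta_pos":[-3.5,0,0],"roll":0,"grip":0},{"delta_pos":[-3.5,0,0],"roll":0,"grip":0},{"delta_pos":[-3.5,0,0],"roll":0,"grip":0},{"delta_pos":[-2,0,0],"roll":0,"grip":0}]'
python3 - <<'E'
from h import *
print(rim(snap("wrist"),[489,-321],85))
E
```

```text
clock: 25.3
ee_pos: [497.1, -57.3, 320.1]
tcp_rot: [3.141, -0.0, 1.572]
ft_force: [0.8, 0.3, 0.0]
opening: 85.6
gripper_force: 0.0
clock: 25.97
ee_pos: [490.5, -324.6, 319.4]
tcp_rot: [3.141, 0.001, 1.57]
ft_force: [1.1, 1.3, 1.1]
opening: 85.0
gripper_force: 0.0
(array([ 488.8, -321.4]), np.int64(939), 1502)
```

```bash
python3 -m creep '[{"delta_pos":[0,-0.1,3],"roll":0,"grip":0},{"delta_pos":[0,0,3.8],"roll":0,"grip":0},{"delta_pos":[0,0,3.8],"roll":0,"grip":0},{"delta_pos":[0,0,3.8],"roll":0,"grip":0},{"delta_pos":[0,0,3],"roll":0,"grip":0},{"delta_pos":[0,0,2],"roll":0,"grip":0},{"delta_pos":[0,0,1],"roll":0,"grip":0},{"delta_pos":[0,0,0],"roll":0,"grip":0}]'
python3 -m creep '[{"delta_pos":[0,0,0],"roll":0,"grip":0},{"delta_pos":[0,0,0],"roll":0,"grip":0},{"delta_pos":[0,0,0],"roll":0,"grip":1},{"delta_pos":[0,0,0],"roll":0,"grip":1},{"delta_pos":[0,0,0],"roll":0,"grip":1},{"delta_pos":[0,0,0],"roll":0,"grip":1},{"delta_pos":[0,0,0],"roll":0,"grip":1},{"delta_pos":[0,0,0],"roll":0,"grip":1}]'
```

```text
clock: 26.68
ee_pos: [488.2, -319.9, 113.2]
tcp_rot: [-3.138, -0.003, 1.572]
ft_force: [-0.6, -0.2, -0.3]
opening: 85.4
gripper_force: 0.0
clock: 27.35
ee_pos: [489.4, -322.3, 118.2]
tcp_rot: [3.139, 0.002, 1.571]
ft_force: [-1.2, 1.5, 6.0]
opening: 64.2
gripper_force: 65.2
```

```bash
python3 -m creep '[{"delta_pos":[0,0,-1],"roll":0,"grip":1},{"delta_pos":[0,0,-3],"roll":0,"grip":1},{"delta_pos":[0,0,-3],"roll":0,"grip":1},{"delta_pos":[0,0,-3],"roll":0,"grip":1},{"delta_pos":[0,0,-3],"roll":0,"grip":1},{"delta_pos":[2,0,0],"roll":0,"grip":1},{"delta_pos":[3,0,0],"roll":0,"grip":1},{"delta_pos":[3.5,0,0],"roll":0,"grip":1}]'
python3 -m creep '[{"delta_pos":[3.5,0,0],"roll":0,"grip":1},{"delta_pos":[3.5,0,0],"roll":0,"grip":1},{"delta_pos":[3.5,0,0],"roll":0,"grip":1},{"delta_pos":[3.5,0,0],"roll":0,"grip":1},{"delta_pos":[3.5,0,0],"roll":0,"grip":1},{"delta_pos":[3.5,0,0],"roll":0,"grip":1},{"delta_pos":[3.5,0,0],"roll":0,"grip":1},{"delta_pos":[3.5,0,0],"roll":0,"grip":1}]'
python3 -m creep '[{"delta_pos":[3.5,-1,0],"roll":0,"grip":1},{"delta_pos":[3.5,-1,0],"roll":0,"grip":1},{"delta_pos":[3.5,-1,0],"roll":0,"grip":1},{"delta_pos":[3.5,-1,0],"roll":0,"grip":1},{"delta_pos":[3.5,-1,0],"roll":0,"grip":1},{"delta_pos":[3.5,-1,0],"roll":0,"grip":1},{"delta_pos":[3.5,-1,0],"roll":0,"grip":1},{"delta_pos":[3.5,-0.4,0],"roll":0,"grip":1}]'
python3 -m creep '[{"delta_pos":[2.5,0,0],"roll":0,"grip":1},{"delta_pos":[2,0,0],"roll":0,"grip":1},{"delta_pos":[0,0,0],"roll":0,"grip":1},{"delta_pos":[0,0,0],"roll":0,"grip":1},{"delta_pos":[0,0,0],"roll":0,"grip":1},{"delta_pos":[0,0,0],"roll":0,"grip":1},{"delta_pos":[0,0,0],"roll":0,"grip":1},{"delta_pos":[0,0,0],"roll":0,"grip":1}]'
```

```text
clock: 28.02
ee_pos: [488.7, -237.1, 247.1]
tcp_rot: [3.14, 0.001, 1.568]
ft_force: [1.5, 0.8, -5.3]
opening: 63.6
gripper_force: 68.1
clock: 28.68
ee_pos: [488.0, 45.1, 246.5]
tcp_rot: [3.141, 0.0, 1.57]
ft_force: [1.5, 0.3, -4.8]
opening: 63.7
gripper_force: 68.1
clock: 29.35
ee_pos: [412.6, 324.7, 246.4]
tcp_rot: [-3.141, 0.0, 1.571]
ft_force: [1.0, 0.6, -3.4]
opening: 63.7
gripper_force: 68.1
clock: 30.02
ee_pos: [414.8, 367.6, 246.0]
tcp_rot: [-3.142, 0.0, 1.569]
ft_force: [0.3, 0.0, -4.5]
opening: 63.3
gripper_force: 68.1
```

```bash
python3 -m creep '[{"delta_pos":[0,0,2],"roll":0,"grip":1},{"delta_pos":[0,0,3],"roll":0,"grip":1},{"delta_pos":[0,0,3],"roll":0,"grip":1},{"delta_pos":[0,0,2],"roll":0,"grip":1},{"delta_pos":[0,0,1],"roll":0,"grip":1},{"delta_pos":[0,0,1],"roll":0,"grip":1},{"delta_pos":[0,0,0.4],"roll":0,"grip":1},{"delta_pos":[0,0,0.1],"roll":0,"grip":1}]'
python3 -m creep '[{"delta_pos":[0,0,0],"roll":0,"grip":1},{"delta_pos":[0,0,0],"roll":0,"grip":1},{"delta_pos":[0,0,0],"roll":0,"grip":0},{"delta_pos":[0,0,0],"roll":0,"grip":0},{"delta_pos":[0,0,0],"roll":0,"grip":0},{"delta_pos":[0,0,0],"roll":0,"grip":0},{"delta_pos":[0,0,0],"roll":0,"grip":0},{"delta_pos":[0,0,-1.5],"roll":0,"grip":0}]'
python3 -m creep '[{"delta_pos":[0,0,-3],"roll":0,"grip":0},{"delta_pos":[0,0,-3],"roll":0,"grip":0},{"delta_pos":[0,0,-3],"roll":0,"grip":0},{"delta_pos":[0,0,-3],"roll":0,"grip":0},{"delta_pos":[0,0,-3],"roll":0,"grip":0},{"delta_pos":[0,0,-2],"roll":0,"grip":0},{"delta_pos":[0,0,0],"roll":0,"grip":0},{"delta_pos":[0,0,0],"roll":0,"grip":0}]'
python3 - <<'E'
from h import *
w=snap("wrist"); print(rim(w,[415,369],89),rim(w,[533,368],129)); print(r.get_state()["ee_pos"])
E
```

```text
clock: 30.68
ee_pos: [414.7, 368.3, 122.3]
tcp_rot: [3.141, 0.0, 1.571]
ft_force: [-5.4, -3.9, 8.8]
opening: 63.9
gripper_force: 69.2
clock: 31.35
ee_pos: [413.3, 367.5, 133.6]
tcp_rot: [-3.138, 0.003, 1.571]
ft_force: [-0.7, -0.9, -0.6]
opening: 85.3
gripper_force: 0.0
clock: 32.02
ee_pos: [415.3, 368.8, 307.2]
tcp_rot: [3.139, -0.002, 1.571]
ft_force: [-0.0, -0.7, -1.4]
opening: 85.0
gripper_force: 0.0
(array([415., 370.]), np.int64(891), 1326) (array([532.7, 368.2]), np.int64(1145), 1297)
[414.7 368.5 305.7]
```

```bash
python3 -m creep '[{"delta_pos":[-2.5,-0.4,0],"roll":0,"grip":0},{"delta_pos":[-3.5,-0.4,0],"roll":0,"grip":0},{"delta_pos":[-3.5,-0.4,0],"roll":0,"grip":0},{"delta_pos":[-3.5,-0.4,0],"roll":0,"grip":0},{"delta_pos":[-3.5,-0.4,0],"roll":0,"grip":0},{"delta_pos":[-3.5,-0.4,0],"roll":0,"grip":0},{"delta_pos":[-2,0,0],"roll":-0.121,"grip":0},{"delta_pos":[0,0,0],"roll":-0.121,"grip":0}]'
python3 -m creep '[{"delta_pos":[0,0,0],"roll":-0.121,"grip":0},{"delta_pos":[0,0,0],"roll":-0.121,"grip":0},{"delta_pos":[0,0,0],"roll":-0.121,"grip":0},{"delta_pos":[0,0,0],"roll":-0.121,"grip":0},{"delta_pos":[0,0,0],"roll":-0.121,"grip":0},{"delta_pos":[0,0,0],"roll":-0.121,"grip":0},{"delta_pos":[0,0,0],"roll":-0.121,"grip":0},{"delta_pos":[0,0,0],"roll":-0.121,"grip":0}]'
python3 -m creep '[{"delta_pos":[0,0,0],"roll":-0.121,"grip":0},{"delta_pos":[0,0,0],"roll":-0.121,"grip":0},{"delta_pos":[0,0,0],"roll":-0.119,"grip":0},{"delta_pos":[0,0,0],"roll":0,"grip":0},{"delta_pos":[0,0,0],"roll":0,"grip":0},{"delta_pos":[0,0,0],"roll":0,"grip":0},{"delta_pos":[0,0,0],"roll":0,"grip":0},{"delta_pos":[0,0,0],"roll":0,"grip":0}]'
python3 - <<'E'
from h import *
w=snap("wrist");t=snap("top"); import pickle; pickle.dump((w,t),open("s8.pkl","wb"))
print(w2px(w,[[390.8,148.5,52],[480.5,147.4,26]]))
cv2.imwrite("pics/m8.png",np.vstack([w["pixels"],np.hstack([t["pixels"][110:280,130:330],t["pixels"][110:280,300:500],np.zeros((170,240,3),np.uint8)])])[...,::-1])
E
```

```text
clock: 32.73
ee_pos: [389.3, 145.4, 304.2]
tcp_rot: [-3.138, 0.001, 1.814]
ft_force: [0.2, 0.2, -0.1]
opening: 85.1
gripper_force: 0.0
clock: 33.4
ee_pos: [389.8, 148.2, 304.0]
tcp_rot: [-3.14, -0.003, 2.787]
ft_force: [-0.0, -0.8, 0.4]
opening: 85.8
gripper_force: 0.0
clock: 34.07
ee_pos: [390.5, 148.4, 305.6]
tcp_rot: [-3.141, -0.0, 3.14]
ft_force: [0.0, -0.4, -0.6]
opening: 85.4
gripper_force: 0.0
[[319.5 177.4]
 [318.8 247.4]]
```

View pics/m8.png

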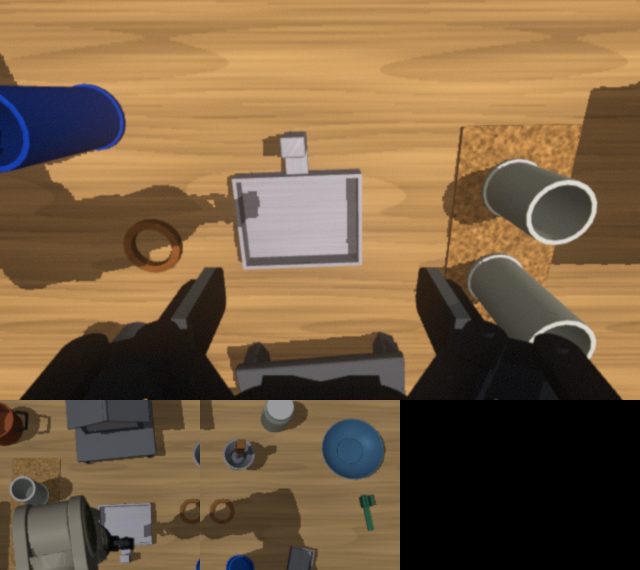

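Run:
```python
from h import *
import pickle
w,t=pickle.load(open("s8.pkl","rb"))
P=np.array([px2w(w,*p,26) for p in((233,177),(362,171),(362,265),(243,268))]); print(P,P.mean(0))
print([np.linalg.norm(P[i]-P[i-1]) for i in range(4)])
d=P[3]-P[0]; e=P[2]-P[1]; f=P[1]-P[0]; g=P[2]-P[3]
print("yaw",[np.arctan2(a[1],a[0]) for a in(d,e)],[np.arctan2(-a[0],a[1]) for a in(f,g)])
print("grip",px2w(w,294,148,52)); crop(w,220,120,380,280,3.7,"w8c.png")
```

```text
[[396.8  55.3]
 [390.4 193.9]
 [503.5 198.1]
 [507.3  57.7]] [449.5 126.2]
[np.float64(110.53152901405876), np.float64(138.75184904513597), np.float64(113.17031721317629), np.float64(140.44820916749313)]
yaw [np.float64(0.022145460826692907), np.float64(0.03746719280074356)] [np.float64(0.04589648877237298), np.float64(0.026913673771835903)]
grip [361.5 123.9]
```

View pics/w8c.png

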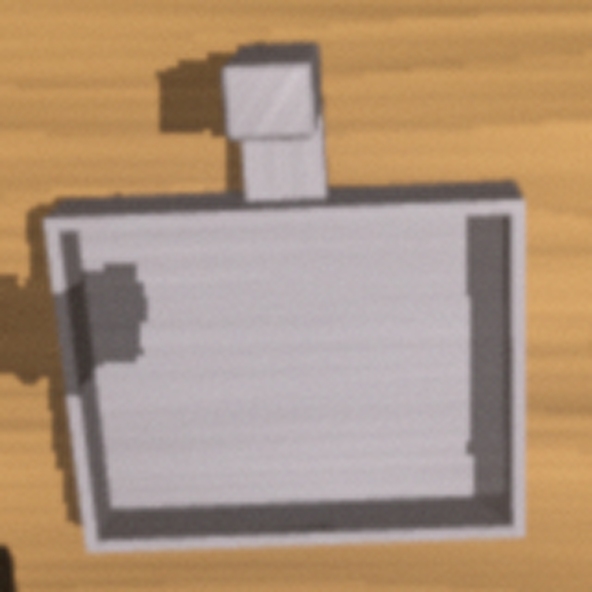

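The wrist picture shows the tray has been knocked: its grip is now at (293,147), which is world (360.5,123), yaw about 0.03. I'll correct and pinch.

```bash
python3 -m creep '[{"delta_pos":[1.5,-1.3,1],"roll":-0.033,"grip":0},{"delta_pos":[1.5,-1.25,3],"roll":0,"grip":0},{"delta_pos":[0,0,4],"roll":0,"grip":0},{"delta_pos":[0,0,4],"roll":0,"grip":0},{"delta_pos":[0,0,3.5],"roll":0,"grip":0},{"delta_pos":[0,0,3],"roll":0,"grip":0},{"delta_pos":[0,0,1.5],"roll":0,"grip":0},{"delta_pos":[0,0,0.6],"roll":0,"grip":0}]'
python3 -m creep '[{"delta_pos":[0,0,0],"roll":0,"grip":0},{"delta_pos":[0,0,0],"roll":0,"grip":0},{"delta_pos":[0,0,0],"roll":0,"grip":0.6},{"delta_pos":[0,0,0],"roll":0,"grip":1},{"delta_pos":[0,0,0],"roll":0,"grip":1},{"delta_pos":[0,0,0],"roll":0,"grip":1},{"delta_pos":[0,0,0],"roll":0,"grip":1},{"delta_pos":[0,0,0],"roll":0,"grip":1}]'
```

```text
clock: 34.83
ee_pos: [359.2, 122.1, 97.5]
tcp_rot: [-3.141, -0.005, -3.109]
ft_force: [-0.6, -0.0, -0.5]
opening: 85.2
gripper_force: 0.0
clock: 35.5
ee_pos: [361.4, 122.4, 100.5]
tcp_rot: [-3.141, 0.001, -3.109]
ft_force: [-1.8, -1.1, 5.8]
opening: 22.9
gripper_force: 59.5
```

```bash
python3 -m creep '[{"delta_pos":[0,0,0],"roll":-0.055,"grip":1},{"delta_pos":[-1,0.1,0],"roll":0,"grip":1},{"delta_pos":[-2,0,0],"roll":0,"grip":1},{"delta_pos":[-2,0,0],"roll":0,"grip":1},{"delta_pos":[-2,0,0],"roll":0,"grip":1},{"delta_pos":[-2,0,0],"roll":0,"grip":1},{"delta_pos":[-1,0,0],"roll":0,"grip":1},{"delta_pos":[0,0,0],"roll":0,"grip":1}]'
python3 - <<'E'
from h import *
w=snap("wrist");t=snap("top"); import pickle; pickle.dump((w,t),open("s9.pkl","wb"))
# feeder front edge / tray corners in predicted px
a=.088; ax=np.array([np.cos(a),np.sin(a)]); ay=np.array([-ax[1],ax[0]])
F=np.array([625.5,147]); print("feeder corners px",w2px(w,[[*(F+105*ay),50],[*(F-105*ay),50]]), w2px(t,[[*(F+105*ay),50],[*(F-105*ay),50]]))
print(r.get_state()["ee_pos"],r.get_state()["ft_force"])
cv2.imwrite("pics/m9.png",np.vstack([w["pixels"][100:,50:590],cv2.resize(t["pixels"][110:210,170:350],(540,300))])[...,::-1])
E
```

```text
clock: 36.17
ee_pos: [462.9, 132.3, 99.8]
tcp_rot: [-3.142, 0.002, -3.054]
ft_force: [0.4, -0.4, -2.0]
opening: 22.9
gripper_force: 59.4
feeder corners px [[502.2 540.1]
 [136.5 540.1]] [[206.3 170.8]
 [285.3 164. ]]
[459.9 132.1  99.4] [ 0.7 -0.6 -0.7]
```

```bash
python3 -m creep '[{"delta_pos":[-1,0,0],"roll":0,"grip":1},{"delta_pos":[-1,0,0],"roll":0,"grip":1},{"delta_pos":[-1,0,0],"roll":0,"grip":1},{"delta_pos":[-0.5,0,0],"roll":0,"grip":1},{"delta_pos":[-0.5,0,0],"roll":0,"grip":1},{"delta_pos":[0,0,0],"roll":0,"grip":1},{"delta_pos":[0,0,0],"roll":0,"grip":1},{"delta_pos":[0,0,0],"roll":0,"grip":1}]'
python3 -m creep '[{"delta_pos":[-0.3,0,0],"roll":0,"grip":1},{"delta_pos":[-0.3,0,0],"roll":0,"grip":1},{"delta_pos":[-0.3,0,0],"roll":0,"grip":1},{"delta_pos":[-0.3,0,0],"roll":0,"grip":1},{"delta_pos":[0,0,0],"roll":0,"grip":1},{"delta_pos":[0,0,0],"roll":0,"grip":1},{"delta_pos":[0,0,0],"roll":0,"grip":1},{"delta_pos":[0,0,0],"roll":0,"grip":1}]'
python3 - <<'E'
from workcell import r
s=r.get_state(); print(s["ft_force"],s["wrist_torque"])
E
```

```text
clock: 36.93
ee_pos: [499.9, 135.7, 99.6]
tcp_rot: [-3.141, -0.001, -3.053]
ft_force: [-0.5, 0.4, -2.9]
opening: 22.5
gripper_force: 59.5
clock: 37.6
ee_pos: [512.2, 136.8, 99.8]
tcp_rot: [-3.142, -0.0, -3.053]
ft_force: [0.0, 0.4, -2.4]
opening: 23.0
gripper_force: 59.4
[ 0.01132021  0.44772607 -2.43226526] [0.00541595 0.18919499 0.00175081]
```

```bash
python3 -m creep '[{"delta_pos":[-0.5,0,0],"roll":0,"grip":1},{"delta_pos":[-0.8,0,0],"roll":0,"grip":1},{"delta_pos":[-0.8,0,0],"roll":0,"grip":1},{"delta_pos":[-0.5,0,0],"roll":0,"grip":1},{"delta_pos":[-0.3,0,0],"roll":0,"grip":1},{"delta_pos":[0,0,0],"roll":0,"grip":1},{"delta_pos":[0,0,0],"roll":0,"grip":1},{"delta_pos":[0,0,0],"roll":0,"grip":1}]'
python3 -m creep '[{"delta_pos":[-0.5,0,0],"roll":0,"grip":1},{"delta_pos":[-0.8,0,0],"roll":0,"grip":1},{"delta_pos":[-0.8,0,0],"roll":0,"grip":1},{"delta_pos":[-0.5,0,0],"roll":0,"grip":1},{"delta_pos":[-0.3,0,0],"roll":0,"grip":1},{"delta_pos":[-0.3,0,0],"roll":0,"grip":1},{"delta_pos":[-0.3,0,0],"roll":0,"grip":1},{"delta_pos":[0,0,0],"roll":0,"grip":1}]'
python3 -m creep '[{"delta_pos":[-0.2,0,0],"roll":0,"grip":1},{"delta_pos":[-0.2,0,0],"roll":0,"grip":1},{"delta_pos":[-0.2,0,0],"roll":0,"grip":1},{"delta_pos":[-0.2,0,0],"roll":0,"grip":1},{"delta_pos":[0,0,0],"roll":0,"grip":1},{"delta_pos":[0,0,0],"roll":0,"grip":1},{"delta_pos":[0,0,0],"roll":0,"grip":1},{"delta_pos":[0,0,0],"roll":0,"grip":1}]'
```

```text
clock: 38.27
ee_pos: [540.9, 139.3, 99.6]
tcp_rot: [-3.141, -0.001, -3.053]
ft_force: [-0.8, 0.2, -2.9]
opening: 23.2
gripper_force: 59.3
clock: 38.93
ee_pos: [576.8, 142.5, 99.8]
tcp_rot: [-3.142, 0.0, -3.053]
ft_force: [0.2, 0.4, -1.9]
opening: 22.4
gripper_force: 59.4
clock: 39.6
ee_pos: [584.0, 143.1, 99.8]
tcp_rot: [-3.141, -0.0, -3.053]
ft_force: [-0.2, -0.2, -2.0]
opening: 22.9
gripper_force: 59.4
```

Smooth so far; push gently until the back stop is felt.

```bash
python3 -m creep '[{"delta_pos":[-0.2,0,0],"roll":0,"grip":1},{"delta_pos":[-0.2,0,0],"roll":0,"grip":1},{"delta_pos":[0,0,0],"roll":0,"grip":1},{"delta_pos":[0,0,0],"roll":0,"grip":1},{"delta_pos":[0,0,0],"roll":0,"grip":1},{"delta_pos":[0,0,0],"roll":0,"grip":1},{"delta_pos":[0,0,0],"roll":0,"grip":1},{"delta_pos":[0,0,0],"roll":0,"grip":1}]'
python3 -m creep '[{"delta_pos":[-0.2,0,0],"roll":0,"grip":1},{"delta_pos":[-0.1,0,0],"roll":0,"grip":1},{"delta_pos":[0,0,0],"roll":0,"grip":1},{"delta_pos":[0,0,0],"roll":0,"grip":1},{"delta_pos":[0,0,0],"roll":0,"grip":1},{"delta_pos":[0,0,0],"roll":0,"grip":1},{"delta_pos":[0,0,0],"roll":0,"grip":1},{"delta_pos":[0,0,0],"roll":0,"grip":1}]'
```

```text
clock: 40.27
ee_pos: [588.1, 143.5, 99.8]
tcp_rot: [-3.141, -0.0, -3.053]
ft_force: [1.1, 0.1, -2.0]
opening: 22.9
gripper_force: 59.4
clock: 40.93
ee_pos: [591.1, 143.8, 99.9]
tcp_rot: [-3.141, -0.0, -3.053]
ft_force: [-0.4, 0.7, -2.8]
opening: 22.8
gripper_force: 59.4
```

```bash
python3 -m creep '[{"delta_pos":[-0.1,0,0],"roll":0,"grip":1},{"delta_pos":[-0.1,0,0],"roll":0,"grip":1},{"delta_pos":[0,0,0],"roll":0,"grip":1},{"delta_pos":[0,0,0],"roll":0,"grip":1},{"delta_pos":[0,0,0],"roll":0,"grip":1},{"delta_pos":[0,0,0],"roll":0,"grip":1},{"delta_pos":[0,0,0],"roll":0,"grip":1},{"delta_pos":[0,0,0],"roll":0,"grip":1}]'
python3 -m creep '[{"delta_pos":[-0.1,0,0],"roll":0,"grip":1},{"delta_pos":[-0.1,0,0],"roll":0,"grip":1},{"delta_pos":[0,0,0],"roll":0,"grip":1},{"delta_pos":[0,0,0],"roll":0,"grip":1},{"delta_pos":[0,0,0],"roll":0,"grip":1},{"delta_pos":[0,0,0],"roll":0,"grip":1},{"delta_pos":[0,0,0],"roll":0,"grip":1},{"delta_pos":[0,0,0],"roll":0,"grip":1}]'
```

```text
clock: 41.6
ee_pos: [592.4, 143.8, 99.6]
tcp_rot: [-3.141, -0.002, -3.053]
ft_force: [-5.3, -2.5, -0.1]
opening: 23.0
gripper_force: 59.6
clock: 42.27
ee_pos: [592.7, 143.8, 99.5]
tcp_rot: [-3.141, -0.005, -3.053]
ft_force: [-9.1, -3.7, 3.4]
opening: 22.7
gripper_force: 60.1
```

```bash
python3 -m creep '[{"delta_pos":[0.1,0,0.1],"roll":0,"grip":1},{"delta_pos":[0,0,0],"roll":0,"grip":0},{"delta_pos":[0,0,0],"roll":0,"grip":0},{"delta_pos":[0,0,0],"roll":0,"grip":0},{"delta_pos":[0,0,0],"roll":0,"grip":0},{"delta_pos":[0,0,0],"roll":0,"grip":0},{"delta_pos":[0,0,0],"roll":0,"grip":0},{"delta_pos":[0,0,-2]  ,"roll":0,"grip":0}]'
python3 -m creep '[{"delta_pos":[0,0,-3],"roll":0,"grip":0},{"delta_pos":[0,0,-3],"roll":0,"grip":0},{"delta_pos":[0,0,-3],"roll":0,"grip":0},{"delta_pos":[0.5,0,-3],"roll":0,"grip":0},{"delta_pos":[2,0,-3],"roll":0,"grip":0},{"delta_pos":[3,0,-3],"roll":0,"grip":0},{"delta_pos":[3,0,-3],"roll":0,"grip":0},{"delta_pos":[0,0,0],"roll":0,"grip":0}]'
python3 - <<'E'
from h import *
import pickle
w=snap("wrist");t=snap("top");s=snap("side");pickle.dump((w,t,s),open("s10.pkl","wb"))
print("cups",rim(w,[415,370],89),rim(w,[533,368],129))
# grip block: bright low-saturation pixels near its expected top centre
im=w["pixels"].astype(int);m=((im.min(2)>115)&(im.max(2)-im.min(2)<35)).astype(np.uint8)
n,l,st,ce=cv2.connectedComponentsWithStats(m); e=w2px(w,[591,143.9,52])[0]; print("expected",e,r.get_state()["ee_pos"])
for i in range(1,n):
  if st[i,4]>40 and np.hypot(*(ce[i]-e))<60: print(ce[i],st[i],px2w(w,*ce[i],52))
h=cv2.cvtColor(s["pixels"],cv2.COLOR_RGB2HSV); b=(h[...,1]>120)&(h[...,2]>50)&(h[...,0]<16); b[:, :330]=0;b[:,385:]=0;b[:130]=0;b[205:]=0
ys,xs=np.nonzero(b); print("brush handle side px",xs.mean(),ys.min(),ys.max(),"expected top",w2px(s,[630,-97,201]),w2px(s,[630,-97,141]))
E
```

```text
clock: 42.93
ee_pos: [591.9, 143.8, 115.4]
tcp_rot: [-3.141, -0.007, -3.053]
ft_force: [-1.2, 0.1, -1.5]
opening: 85.7
gripper_force: 0.0
clock: 43.6
ee_pos: [508.1, 136.9, 334.7]
tcp_rot: [3.141, 0.007, -3.053]
ft_force: [0.5, 0.4, 0.6]
opening: 85.8
gripper_force: 0.0
cups (array([415.3, 369.4]), np.int64(994), 1094) (array([532.8, 367.7]), np.int64(841), 873)
expected [319.2 239. ] [510.8 136.7 328.3]
[319.7 240.9] [310 231  20  21 413] [593.4 144.6]
[302.  256.6] [265 255  77   4 232] [615.5 125.6]
[361.2 256.5] [347 255  29   3  57] [609.2 195.2]
brush handle side px 356.92105263157896 153 179 expected top [[357.7 158. ]] [[355.2 179.2]]
```

Run:
```python
from h import *
import pickle
w,t,s=pickle.load(open("s10.pkl","rb"))
print("rim of -x wall",px2w(w,280,256.5,26),px2w(w,361,256.5,26))
a=.088; F=np.array([625.5,147]); print("face line at those y:",[F[0]-np.tan(a)*(y-147) for y in(px2w(w,280,256.5,26)[1],px2w(w,361,256.5,26)[1])])
print(w["pixels"][245:275,300].tolist())
```

```text
rim of -x wall [631.8  97.5] [622.7 199.7]
face line at those y: [np.float64(629.8660915047464), np.float64(620.8520900196656)]
[[205, 159, 102], [176, 138, 97], [127, 106, 88], [100, 89, 85], [98, 89, 87], [95, 87, 85], [93, 84, 82], [95, 87, 86], [92, 84, 82], [91, 85, 82], [119, 112, 113], [167, 159, 162], [147, 137, 139], [119, 111, 112], [112, 107, 105], [106, 98, 99], [87, 81, 82], [67, 62, 60], [62, 58, 55], [66, 63, 61], [84, 77, 77], [99, 96, 98], [110, 107, 109], [115, 112, 112], [116, 114, 113], [116, 113, 115], [117, 115, 116], [116, 113, 115], [117, 115, 116], [116, 115, 115]]
```

The tray wall is flush with the feeder face, both cups are on the mat and the brush is in its holder. Handing in.

```bash
python3 -c "
from workcell import r
print(r.sign_off())"
```

```text
the job is handed in; nothing more can be done
None
```

The job is handed in and its verdict was not shown: I scrubbed the tall and short cups (I saw no mid-height cup), stood both on the mat, returned the brush to its holder, and pushed the tray in until it met firm resistance about where home should be, its wall flush with the feeder face.

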